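Load the platform shaker with taped dishes and set the control aside

TASK

Load the shaker for the overnight run so that it is balanced: as you face its control panel, stand the green-taped dish in the middle of the white mat, the yellow-taped dish to the left of it and the blue-taped dish to the right of it, in one straight row across the mat with a finger's breadth (about 15 mm) between neighbours, and stack the red-taped dish squarely on top of the green one. The white-taped dish is the control that is not shaken: stand it in the middle of the cork pad. Keep the dishes level all the way and do not push the beaker or the roll of tape about.

Things in the scene. Friction and masses are not known exactly. Their poses are not given: they have to be found in the camera images.
- green_dish: Clear lidded dish with amber agar, sealed with one lime green strip of tape (26 mm wide) across the top and down the sides; goes in the middle of the shaker mat. A disc 60 mm in diameter (55 mm in its lowest 5.5 mm), 16 mm high, flat top and underside, 25 to 50 g, handled as one piece. Origin: centre of the underside, z up; yaw is of no account. At the start it stands on the bench.
- yellow_dish: Clear lidded dish with amber agar, sealed with one yellow strip of tape (26 mm wide) across the top and down the sides; goes left of the green one. A disc 60 mm in diameter (55 mm in its lowest 5.5 mm), 16 mm high, flat top and underside, 25 to 50 g, handled as one piece. Origin: centre of the underside, z up; yaw is of no account. At the start it stands on the bench.
- blue_dish: Clear lidded dish with amber agar, sealed with one blue strip of tape (26 mm wide) across the top and down the sides; goes right of the green one. A disc 60 mm in diameter (55 mm in its lowest 5.5 mm), 16 mm high, flat top and underside, 25 to 50 g, handled as one piece. Origin: centre of the underside, z up; yaw is of no account. At the start it stands on the bench.
- red_dish: Clear lidded dish with amber agar, sealed with one red strip of tape (26 mm wide) across the top and down the sides; goes on top of the green one. A disc 60 mm in diameter (55 mm in its lowest 5.5 mm), 16 mm high, flat top and underside, 25 to 50 g, handled as one piece. Origin: centre of the underside, z up; yaw is of no account. At the start it stands on the bench.
- white_dish: Clear lidded dish with amber agar, sealed with one white strip of tape (26 mm wide) across the top and down the sides; the control, goes on the cork pad. A disc 60 mm in diameter (55 mm in its lowest 5.5 mm), 16 mm high, flat top and underside, 25 to 50 g, handled as one piece. Origin: centre of the underside, z up; yaw is of no account. At the start it stands on the bench.
- shaker: Fixed grey shaker, platform locked. Origin: at bench level under the platform's centre. -x points out of the front with its control panel (black knob, display; towards the robot, within 15 degrees), y to the left as one faces the panel, z up. Platform 200 (x) by 270 mm (y), covered by a flat white ribbed mat, its top 104 mm above the bench. The control nose reaches x = -140 mm, 75 mm high.
- cork_pad: Fixed square pad of tan cork, 110 x 110 mm, 8 mm thick, flat, on the bench to the left or to the right of the shaker. Origin: centre of its underside, z up.
- tip_box: Fixed blue pipette tip box with yellow tips, 116 mm (x) by 78 mm (y), 59 mm high, on the other side of the shaker from the cork pad. Origin: centre of its underside, z up. In the way only; not to be used.
- beaker: Small loose glass beaker standing among the dishes, 46 mm in diameter, 58 mm high, 60 g. Origin: centre of its underside. Bystander: leave it where it is.
- tape_roll: Loose roll of purple tape lying flat on the bench, 92 mm in diameter, 19 mm high, 90 g. Origin: centre of its underside. Bystander: leave it where it is.
Not all that is in view belongs to the job. Leave any black or turquoise look-alike of the white_dish alone.

How it is judged:
At the end, for the whole second after the job is handed in: Green within 15 mm of the mat's middle; yellow left and blue right, centres 62.5 to 92 mm from green's, within 20 mm of the mat's cross line; red flat on green, centres within 10 mm; white within 15 mm of the cork pad's middle; all flat on their supports, level, at rest and released (horizontal distance between green_dish and shaker below 0.015 m and z of green_dish in the frame of shaker between 0.1 and 0.108 m and z of yellow_dish in the frame of shaker between 0.1 and 0.108 m and z of blue_dish in the frame of shaker between 0.1 and 0.108 m and horizontal distance between yellow_dish and green_dish between 0.0625 and 0.092 m and x of yellow_dish in the frame of shaker between -0.02 and 0.02 m and y of yellow_dish in the frame of shaker above 0.04 m and horizontal distance between blue_dish and green_dish between 0.0625 and 0.092 m and x of blue_dish in the frame of shaker between -0.02 and 0.02 m and y of blue_dish in the frame of shaker below -0.04 m and horizontal distance between red_dish and green_dish below 0.01 m and z of red_dish in the frame of shaker between 0.116 and 0.124 m and horizontal distance between white_dish and cork_pad below 0.015 m and z of white_dish in the frame of cork_pad between 0.004 and 0.012 m and angle between each of green_dish, yellow_dish, blue_dish, red_dish, white_dish's own z axis and vertical below 0.06 rad and linear speed of each of green_dish, yellow_dish, blue_dish, red_dish, white_dish below 0.02 m/s and angular speed of each of green_dish, yellow_dish, blue_dish, red_dish, white_dish below 0.2 rad/s); the robot touches nothing.
It fails at once if a dish is tipped more than 20 degrees (angle between any of green_dish, yellow_dish, blue_dish, red_dish, white_dish's own z axis and vertical above 0.35 rad).
It fails at once if the beaker is pushed more than 15 mm from where it stood (distance of beaker from where it was at the start of the episode above 0.015 m).
It fails at once if the roll of tape is pushed more than 15 mm from where it stood (distance of tape_roll from where it was at the start of the episode above 0.015 m).
It also fails if it takes over 112 s, if anything falls off the work surface, if the arm or the gripper's body presses on something with over 40 N, if the wrist force passes 120 N, or if a joint passes its speed limit or range.

ROBOT

A 6-joint arm with a two-finger parallel gripper is mounted at the origin on the work surface. World frame = base frame: x ahead of the robot, y to its left, z up, the work surface at z = 0. Lengths are in m, angles in rad, forces in N, time in s.
With the tool pointing down it reaches from about 0.35 to 0.85 m from the base axis. Payload 8.1 kg.
Tool frame: the origin (TCP) lies on the centre line of the jaws, within the pads' length; the fingertips stand 19 mm ahead of it and the grasp point (between the pads) is the TCP (robot.tips_ahead is the distance from the TCP to the fingertips, in m); y points along the fingers, z is the direction in which the jaws open and shut, and the axes are right-handed (so a half turn about y gives the same grasp; the last joint's range is limited). The gripper opens to 93 mm and grips with 3 to 60 N. Pads are 15 mm wide; open, the fingers measure 128 mm over their backs; the gripper's body (75 mm by 188 mm) begins 65 mm behind the grasp point.
Start: joints at [-1.267, 0.13, 1.488, -0, 1.523, -0.085], TCP at [0.227, -0.555, 0.217] pointing down, gripper open.
Joint ranges: [-2.96, 2.96], [-0.89, 2.26], [0.02, 2.5], [-1.34, 4.48], [0, 2.73], [-2.66, 2.66]. Speed limits (rad/s): [2.39, 2.39, 2.79, 3.14, 3.14, 3.14].

INTERFACE

Orientations are given as a rotation vector (axis times angle).
In Python, from plant import robot, imaging, models gives the robot as it stands.
- The arm moves only by the tool carry_out, never from a script. Its argument "motion" is one flat list of numbers, 7 for each row, row after row: the shift along the tool's x, y, z in m, then the turn, a rotation vector about the tool's x, y, z in degrees, then the opening, from -1 (shut) to 1 (fully open). A call has exactly 5 rows; each row shifts and turns the pose as measured when the row begins, along the tool's axes as they then stand; what a row does not reach is not made up. A row lasts 1/10 s, in which the tool goes at most 50 mm and 8.59 degrees, less where a joint would pass 70% of its speed; a pose out of reach is approached as far as the arm can. A call is refused whole if a number of a shift passes 0.05 or a number of a turn 8.59, either way. A call with a gripper value outside its range is refused whole. The fingers move at their own pace and stop on an object; "squeeze" is the grip in N (left out, the last holds). Time passes only in rows, so rows that do not move let the fingers close, or fill a call up. It gives the time, the measured TCP pose, the force and the opening at its end, in the units of the state.
- robot.read_state(): the state, without advancing time (a new reading comes with each control period).
- imaging.read_camera(name): name is "scene" or "side" or "wrist"; returns the picture (384x512x3 uint8, blue, green, red); there is no depth.
- imaging.camera_model(name): a dict with "K" (3x3 intrinsics, pixels), "position" and "orientation" of the camera in the world. Camera axes: x right, y down, z forward; pixel columns grow to the right and rows downward; lengths in m; the calibration is good to about 2 mm. The wrist camera is an equidistant fisheye: a pixel r from the principal point sees the ray r / f radians off the axis. A picture is of the moment at which its call begins: read the wrist's pose just before it. camera_model takes no time and is no camera call; for the wrist camera it gives the pose at the moment of the call.
- robot.close_job(): hands the job in, once; it reports no verdict.
Trained networks look in the newest picture that a camera, given by its name, has taken for a name from the list of things; names that differ only in an ending like _2 or _b are one class to them, and where a whole thing is asked for, a point or a joint stands for the part that bears it (a point fixed in the world has none). Each returns a list of dicts, best first, with "confidence" (0 to 1); they miss things now and then, are a little off and sometimes report something else, mostly with a low value. They report only what shows in the picture. A call takes as long as a camera call. They do not tell look-alikes from the thing itself.
- models.outline_of(camera, thing): "pixels" (384x512 bool, what is visible of it) and "pixel" ([column, row] in pixels, amid what is visible of it).
The state is a dict: "t": time; "q": joint angles; "dq": joint speeds; "joint_torque": joint torques, N m; "tool_pos": TCP position; "orientation": TCP orientation; "force": force on the tool from outside, world axes, zero at the start; "wrist_torque": the same for the moment, N m; "opening": finger opening in m.
Only numpy, scipy, OpenCV 4.12 (cv2) and the standard library are available. Lean on these libraries where they do the work, as an engineer would, in place of code of your own. Each camera call takes 0.05 s, during which the arm holds its last target.

## Working session

There is one attempt and no reset: what is moved stays moved. The work goes in short steps, Python scripts to look and compute and a tool call to move; the robot and the scene stay as the last step left them, time stands still between calls to the robot, and variables do not carry over. Pictures are saved under pics/ and viewed, and the job is handed in when it is done.

Besides the shell and the picture viewer there is one more tool, called after ">>>" as name(argument=value, ...) on one line, values as JSON. carry_out: Moves the arm, as the interface text tells. Its arguments: {"type":"object","properties":{"motion":{"type":"array","items":{"type":"number"}},"squeeze":{"type":"number"}},"required":["motion"]}

```bash
ls; mkdir -p pics; python3 - <<'E'
from plant import robot, imaging, models
import cv2
s=robot.read_state(); print(s)
for n in ["scene","side","wrist"]:
    im=imaging.read_camera(n); cv2.imwrite(f"pics/{n}0.png",im); m=imaging.camera_model(n); print(n,m)
E
```

```text
pics
{'t': 0.0, 'q': array([-1.26738484e+00,  1.31178216e-01,  1.48925953e+00, -9.66565132e-06,
        1.52305279e+00, -8.53851220e-02]), 'dq': array([ 0.00042288, -0.00012646,  0.00045572,  0.00130203, -0.00033796,
        0.0003869 ]), 'joint_torque': array([ 2.36355154e-03, -5.59831345e+01, -4.91760743e+01,  7.70199741e-02,
        3.54238646e-02, -1.95575544e-04]), 'tool_pos': array([ 0.22729437, -0.55464616,  0.21628815]), 'orientation': array([-0.39564022,  2.01030607, -2.00644643]), 'force': array([ 0.33126867, -0.0943806 , -0.32522348]), 'wrist_torque': array([-0.01197121,  0.0191192 , -0.01099165]), 'opening': 0.09286142650957205}
scene {'K': array([[427.73554349,   0.        , 249.64364637],
       [  0.        , 427.73554349, 188.55156263],
       [  0.        ,   0.        ,   1.        ]]), 'position': array([ 0.82403533, -0.50351269,  1.09872908]), 'orientation': array([-2.51012009, -0.77228419,  0.20540296])}
side {'K': array([[353.44899203,   0.        , 257.6239086 ],
       [  0.        , 353.44899203, 193.46974507],
       [  0.        ,   0.        ,   1.        ]]), 'position': array([0.4534259 , 0.78536715, 0.79526307]), 'orientation': array([-0.0787247 ,  2.87389782, -1.21989953])}
wrist {'K': array([[297.31863964,   0.        , 248.59988994],
       [  0.        , 297.31863964, 190.76446961],
       [  0.        ,   0.        ,   1.        ]]), 'position': array([ 0.30401477, -0.5236099 ,  0.3847198 ]), 'orientation': array([ 2.39172583, -1.60528183, -0.24427207])}
```

View pics/scene0.png

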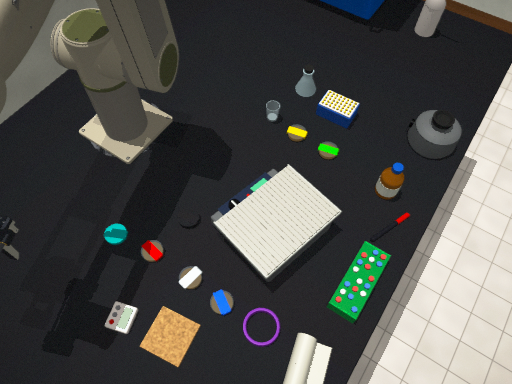

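View pics/side0.png

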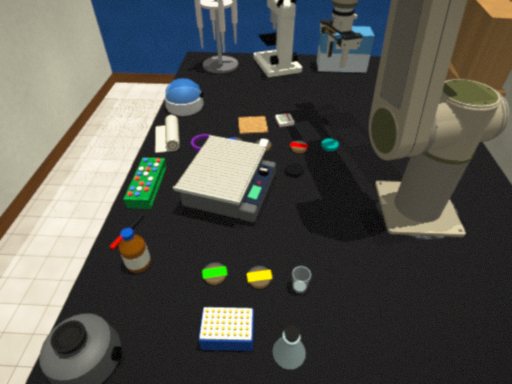

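View pics/wrist0.png

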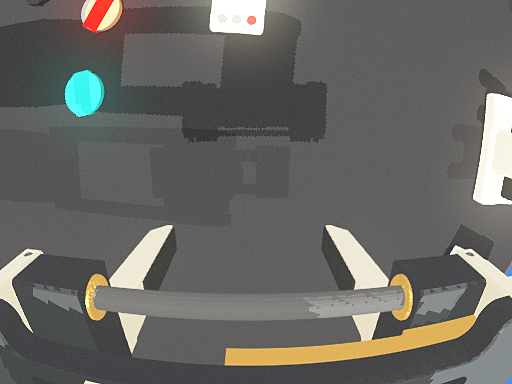

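The scene image shows yellow (297,132), green (329,150), red (152,251), white (190,277) and blue (222,302). The look-alikes are turquoise (115,234) and black (190,218). The cork is at (170,336), the tape roll at (262,327), the beaker at (273,111), the tip box at (338,107) and the shaker mat at (277,220), with its panel facing upper-left towards the robot.

```bash
cat > h.py <<'E'
import numpy as np, cv2
from scipy.spatial.transform import Rotation as R
from scipy.optimize import minimize
from plant import robot, imaging, models
def proj(m,P):
    c=R.from_rotvec(m['orientation']).as_matrix(); p=(np.asarray(P,float)-m['position'])@c
    K=m['K']; 
    return np.stack([K[0,0]*p[:,0]/p[:,2]+K[0,2],K[1,1]*p[:,1]/p[:,2]+K[1,2]],1)
def back(m,uv,z):
    c=R.from_rotvec(m['orientation']).as_matrix();K=m['K']
    d=c@np.array([(uv[0]-K[0,2])/K[0,0],(uv[1]-K[1,2])/K[1,1],1]); 
    return m['position']+d*(z-m['position'][2])/d[2]
a=np.linspace(0,2*np.pi,48,endpoint=False)
def cyl(x,y,z0,r,h,r2=None):
    if r2 is None:
        return np.concatenate([np.stack([x+r*np.cos(a),y+r*np.sin(a),np.full(48,z)],1) for z in (z0,z0+h)])
    return np.concatenate([np.stack([x+q*np.cos(a),y+q*np.sin(a),np.full(48,z0+z)],1) for q,z in ((r2,0),(r,.0055),(r,h))])
def box(x,y,yaw,lx,ly,z0,z1):
    c,s=np.cos(yaw),np.sin(yaw)
    return np.array([[x+c*i-s*j,y+s*i+c*j,z] for i in(-lx/2,lx/2) for j in(-ly/2,ly/2) for z in(z0,z1)])
def rast(m,P,S=8):
    uv=proj(m,P); h=cv2.convexHull((uv*S).astype(np.float32)).astype(np.int32)
    im=np.zeros((384,512),np.uint8); 
    sh=3
    cv2.fillConvexPoly(im,h,1,shift=sh); return im.astype(bool)
def fit(views,fn,x0,d=0.01):
    # views: list of (model,mask)
    def cost(p):
        t=0
        for m,k in views:
            q=rast(m,fn(p)); t+= (q^k).sum()/max(1,k.sum())
        return t
    x0=np.array(x0,float); n=len(x0)
    sc=np.array([d,d,0.1][:n])
    best=None
    for f in (1,.4):
        sx=np.vstack([x0]+[x0+f*sc*e for e in np.eye(n)])
        r=minimize(cost,x0,method='Nelder-Mead',options=dict(initial_simplex=sx,xatol=1e-4,fatol=1e-4)); x0=r.x
    return x0,r.fun/len(views)
E
python3 - <<'E'
from h import *
M={c:imaging.camera_model(c) for c in("scene","side")}
for c in M: imaging.read_camera(c)
import pickle
out={}
for n in ["green_dish","yellow_dish","blue_dish","red_dish","white_dish","shaker","cork_pad","tip_box","beaker","tape_roll"]:
  for c in M:
    L=models.outline_of(c,n); out[n,c]=L
    print(n,c,[(round(float(d['confidence']),2),np.round(d['pixel']).tolist(),int(d['pixels'].sum())) for d in L][:7])
pickle.dump(out,open('o.pkl','wb'))
print(robot.read_state()['t'])
E
```

```text
green_dish scene [(0.71, [328.0, 151.0], 292)]
green_dish side [(0.86, [215.0, 275.0], 391)]
yellow_dish scene [(0.64, [295.0, 133.0], 278)]
yellow_dish side [(0.65, [257.0, 281.0], 454)]
blue_dish scene [(0.9, [221.0, 302.0], 444), (0.61, [276.0, 323.0], 442)]
blue_dish side []
red_dish scene [(0.93, [155.0, 251.0], 396)]
red_dish side [(0.52, [302.0, 145.0], 147)]
white_dish scene [(0.96, [189.0, 274.0], 430), (0.9, [189.0, 217.0], 355), (0.61, [115.0, 232.0], 346)]
white_dish side [(0.74, [292.0, 167.0], 190), (0.57, [266.0, 144.0], 105), (0.46, [328.0, 143.0], 169)]
shaker scene [(0.92, [276.0, 216.0], 8448)]
shaker side [(0.76, [229.0, 178.0], 6071), (0.33, [251.0, 126.0], 458), (0.22, [223.0, 328.0], 2234)]
cork_pad scene [(0.72, [170.0, 336.0], 2058)]
cork_pad side [(0.68, [250.0, 126.0], 400), (0.55, [215.0, 273.0], 428)]
tip_box scene [(0.49, [272.0, 111.0], 250)]
tip_box side [(0.83, [226.0, 330.0], 2246)]
beaker scene [(0.78, [274.0, 113.0], 254)]
beaker side [(0.97, [300.0, 280.0], 388)]
tape_roll scene [(0.92, [268.0, 311.0], 403)]
tape_roll side [(0.6, [200.0, 140.0], 110)]
1.25
```

```bash
python3 - <<'E'
from h import *
import pickle
o=pickle.load(open('o.pkl','rb'))
M={c:imaging.camera_model(c) for c in("scene","side")}
D=lambda p:cyl(p[0],p[1],0,.03,.016,.0275)
im=cv2.imread('pics/scene0.png'); ov=im.copy(); si=cv2.imread('pics/side0.png')
def draw(P):
    for c,I in (("scene",ov),("side",si)):
        h=cv2.convexHull((proj(M[c],P)*8).astype(np.float32)).astype(np.int32); cv2.polylines(I,[h],True,(255,0,255),1,cv2.LINE_AA,3)
for n in ["green_dish","yellow_dish","blue_dish","red_dish","white_dish"]:
    for cs in (("scene",),("side",),("scene","side")):
        v=[(M[c],o[n,c][0]['pixels']) for c in cs if o[n,c]]
        if n=="white_dish" and "side" in cs: v=v[:-1]
        if not v: continue
        x0=back(M["scene"],o[n,"scene"][0]['pixel'],.008)[:2]
        x,f=fit(v,D,x0); print(n,cs,np.round(x,4),round(f,3))
    draw(D(x))
def ck(n,c,fn,x0,z,mask=None):
    k=o[n,c][0]['pixels'] if mask is None else mask
    x,f=fit([(M[c],k)],fn,x0,.015); print(n,c,np.round(x,4),round(f,3)); return x
C=lambda p:box(p[0],p[1],p[2],.11,.11,0,.008)
x0=back(M["scene"],(170,336),.008)[:2]
draw(C(ck("cork_pad","scene",C,[*x0,0.1],0)))
# mat by whiteness
for c in M:
    I=cv2.imread(f'pics/{c}0.png').astype(int); k=((I.min(2)>135)).astype(np.uint8)
    if c=='scene': k[:, 345:]=0
    n_,l=cv2.connectedComponents(k); 
    lab=l[220,277] if c=='scene' else l[165,225]
    k=(l==lab); k=cv2.morphologyEx(k.astype(np.uint8),cv2.MORPH_CLOSE,np.ones((5,5))).astype(bool); print(c,k.sum())
    S=lambda p:box(p[0],p[1],p[2],.2,.27,.1035,.104)
    x0=back(M["scene"],(277,220),.104)[:2]
    x=ck("mat",c,S,[*x0,0],0,k)
    if c=='scene': draw(S(x))
B=lambda p:cyl(p[0],p[1],0,.023,.058)
draw(B(ck("beaker","scene",B,back(M["scene"],(274,113),.029)[:2],0)));ck("beaker","side",B,back(M["scene"],(274,113),.029)[:2],0)
I=im.astype(int); k=((I[...,0]>110)&(I[...,1]<70)&(I[...,2]>70)).astype(np.uint8); k[:300]=0
h=cv2.convexHull(np.argwhere(k)[:,::-1].astype(np.int32)); k=cv2.fillConvexPoly(k,h,1).astype(bool); print(k.sum())
T=lambda p:cyl(p[0],p[1],0,.046,.019)
draw(T(ck("tape","scene",T,back(M["scene"],(262,327),.01)[:2],0,k)))
P=lambda p:box(p[0],p[1],p[2],.116,.078,0,.059)
draw(P(ck("tip_box","side",P,[*back(M["side"],(226,330),.03)[:2],0],0)))
cv2.imwrite('pics/ov1.png',cv2.resize(ov,(800,600))); cv2.imwrite('pics/ov2.png',cv2.resize(si,(800,600)))
E
```

```text
green_dish ('scene',) [0.5915 0.2785] 0.058
green_dish ('side',) [0.5918 0.2779] 0.146
green_dish ('scene', 'side') [0.5919 0.2779] 0.103
yellow_dish ('scene',) [0.4747 0.2844] 0.068
yellow_dish ('side',) [0.4751 0.2796] 0.048
yellow_dish ('scene', 'side') [0.4744 0.2825] 0.086
blue_dish ('scene',) [ 0.5978 -0.2919] 0.097
blue_dish ('scene', 'side') [ 0.5978 -0.2919] 0.097
red_dish ('scene',) [ 0.3584 -0.2833] 0.083
red_dish ('side',) [ 0.3589 -0.2899] 0.286
red_dish ('scene', 'side') [ 0.3585 -0.2838] 0.192
white_dish ('scene',) [ 0.492  -0.2858] 0.072
white_dish ('scene', 'side') [ 0.492  -0.2858] 0.072
cork_pad scene [ 0.5393 -0.4277  0.1522] 0.06
scene 7230
mat scene [ 0.6062 -0.0482 -0.2458] 0.021
side 3808
mat side [ 0.6025 -0.0477 -0.2355] 0.034
beaker scene [0.3687 0.3027] 0.236
beaker side [0.3719 0.291 ] 0.302
1132
tape scene [ 0.7141 -0.2848] 0.072
tip_box side [0.5381 0.4329 0.0514] 0.116
```

View pics/ov1.png

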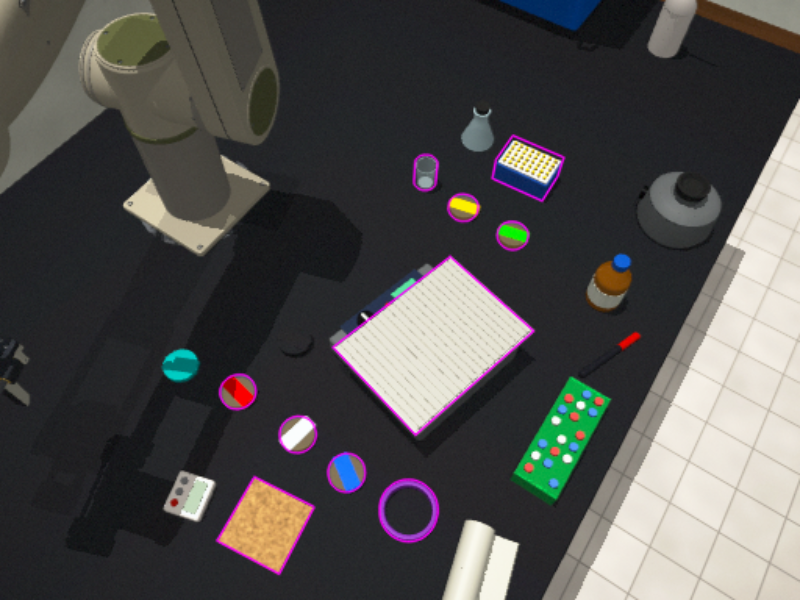

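View pics/ov2.png

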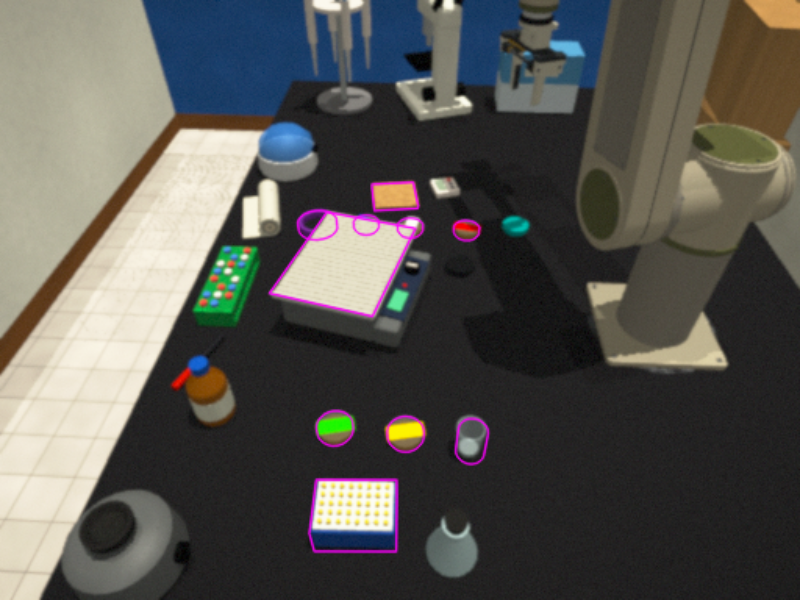

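Fitted outlines sit on the objects in both pictures. I'll check the white dish against its look-alikes, then plan the poses.

```bash
cat >> h.py <<'E'
SH=np.array([.605,-.048]); YAW=-.243
ydir=np.array([-np.sin(YAW),np.cos(YAW)])
T=dict(green=(.5917,.278),yellow=(.4747,.282),blue=(.5978,-.2919),red=(.3585,-.2836),white=(.492,-.2858),
  g=tuple(SH),r=tuple(SH),y=tuple(SH+.076*ydir),b=tuple(SH-.076*ydir),cork=(.5393,-.4277))
def Rt(sign=1,yaw=YAW):
    z=sign*np.array([np.cos(yaw),np.sin(yaw),0]); y=np.array([0,0,-1.]); x=np.cross(y,z)
    return np.stack([x,y,z],1)
def rel(name,z=None,sign=SIGN if 'SIGN' in globals() else 1):
    s=robot.read_state(); R0=R.from_rotvec(s['orientation']).as_matrix()
    t=np.array([*T[name],s['tool_pos'][2] if z is None else z])
    d=t-s['tool_pos']; rv=np.degrees((R.from_matrix(R0.T@Rt(sign))).as_rotvec())
    print(name,'t',round(float(s['t']),2),'world',np.round(d*1000,1),'tool mm',np.round(R0.T@d*1000,1),'in target axes',np.round(Rt(sign).T@d*1000,1),'rot deg',np.round(rv,2),'open',round(float(s['opening']),4),'F',np.round(s['force'],1))
E
python3 - <<'E'
from h import *
s=robot.read_state(); print(R.from_rotvec(s['orientation']).as_matrix().round(3)); print(T)
rel('green',.2,1); rel('green',.2,-1); rel('white',.2,1)
im=cv2.imread('pics/scene0.png')[200:320,85:245]; cv2.imwrite('pics/crop.png',cv2.resize(im,None,fx=5,fy=5,interpolation=2))
m=imaging.camera_model("scene"); print(back(m,(115,233),.008),back(m,(190,218),.008))
E
```

```text
[[-0.925 -0.     0.379]
 [-0.379 -0.    -0.925]
 [ 0.    -1.     0.   ]]
{'green': (0.5917, 0.278), 'yellow': (0.4747, 0.282), 'blue': (0.5978, -0.2919), 'red': (0.3585, -0.2836), 'white': (0.492, -0.2858), 'g': (np.float64(0.605), np.float64(-0.048)), 'r': (np.float64(0.605), np.float64(-0.048)), 'y': (np.float64(0.6232867830402937), np.float64(0.02576715777388487)), 'b': (np.float64(0.5867132169597062), np.float64(-0.12176715777388487)), 'cork': (0.5393, -0.4277)}
green t 1.25 world [364.2 833.2 -17.3] tool mm [-652.9   17.3 -632.9] in target axes [-896.4   17.3  153. ] rot deg [ -0.  -53.8   0. ] open 0.0932 F [ 0.6 -1.2 -0.2]
green t 1.25 world [364.2 833.2 -17.3] tool mm [-652.9   17.3 -632.9] in target axes [ 896.4   17.3 -153. ] rot deg [ -0.  126.2  -0. ] open 0.0932 F [ 0.6 -1.2 -0.2]
white t 1.25 world [264.5 269.4 -17.3] tool mm [-346.9   17.3 -149. ] in target axes [-325.2   17.3  191.9] rot deg [ -0.  -53.8   0. ] open 0.0932 F [ 0.6 -1.2 -0.2]
[ 0.23867448 -0.30195995  0.008     ] [ 0.38231814 -0.14790532  0.008     ]
```

View pics/crop.png

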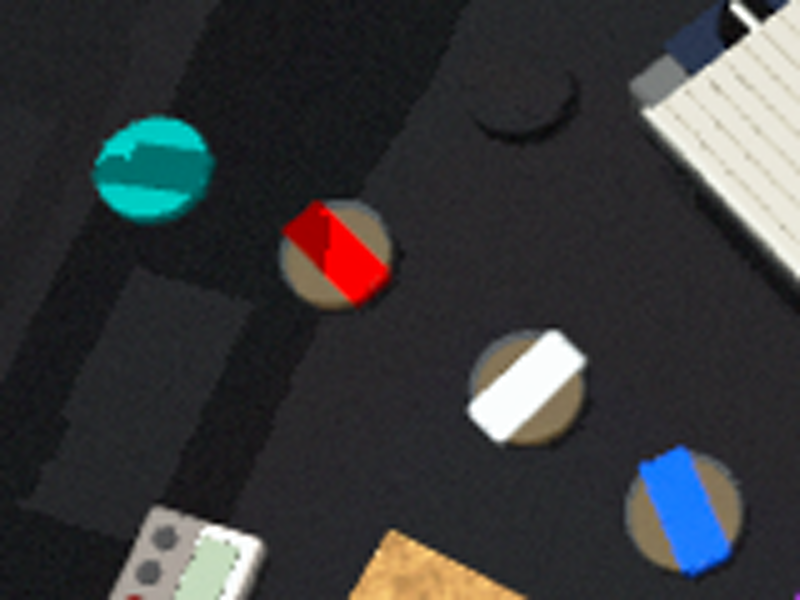

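The white-taped clear dish is at scene (190,277): clear lid, amber agar and a white strip. The turquoise one at (115,234) and the black one at (190,218) are decoys. I'll start with white and turn the jaws to the shaker's fore-aft direction on the way.

>>> carry_out(motion=[-0.04,0,0,0,-8.5,0,0.8,-0.045,0,0,0,-8.5,0,0.8,-0.045,0,0,0,-8.5,0,0.8,-0.045,0,0,0,-8.5,0,0.8,-0.045,0,0,0,-8.5,0,0.8], squeeze=15)

```text
t: 1.75
tool_pos: [0.3934, -0.4178, 0.2167]
orientation: [-0.974, 1.52, -1.522]
force: [0.7, -0.1, -0.8]
opening: 0.0839
```

```bash
python3 -c "
from h import *
rel('white',.05)"
```

```text
white t 1.75 world [  98.6  132.  -166.7] tool mm [-161.5  166.4   34. ] in target axes [-151.8  166.7   63.9] rot deg [ 1.00e-02 -1.09e+01  1.10e-01] open 0.0839 F [ 0.7 -0.1 -0.8]
```

>>> carry_out(motion=[-0.032,0.02,0.007,0,-5.45,0,0.8,-0.03,0.02,0.01,0,-5.45,0,0.8,-0.03,0.02,0.013,0,0,0,0.8,-0.03,0.02,0.013,0,0,0,0.8,-0.03,0.02,0.013,0,0,0,0.8])

```text
t: 2.25
tool_pos: [0.498, -0.2829, 0.1186]
orientation: [-1.094, 1.364, -1.384]
force: [0.3, -0.9, 0.8]
opening: 0.0836
```

```bash
python3 -c "
from h import *
rel('white',.024)"
```

```text
white t 2.25 world [ -6.   -2.9 -94.6] tool mm [ 3.5 94.6 -6.1] in target axes [ 4.3 94.6 -5.2] rot deg [-0.51  0.96  0.4 ] open 0.0836 F [ 0.3 -0.9  0.8]
```

>>> carry_out(motion=[0.0035,0.01,-0.006,-0.5,0.95,0.4,0.8,0,0.03,0,0,0,0,0.8,0,0.03,0,0,0,0,0.8,0,0.015,0,0,0,0,0.8,0,0.005,0,0,0,0,0.8])

```text
t: 2.75
tool_pos: [0.4922, -0.2818, 0.0244]
orientation: [-1.087, 1.384, -1.381]
force: [0.4, 0.1, 0.6]
opening: 0.0839
```

```bash
python3 -c "
from h import *
rel('white',.024)"
```

```text
white t 2.75 world [-0.2 -4.  -0.4] tool mm [4.  0.4 0.7] in target axes [4.  0.4 0.8] rot deg [ 0.09  0.27 -0.08] open 0.0839 F [0.4 0.1 0.6]
```

>>> carry_out(motion=[0.004,0,0.0007,0,0.27,0,0.8,0,0,0,0,0,0,0.1,0,0,0,0,0,0,0.1,0,0,0,0,0,0,0.1,0,0,0,0,0,0,0.1])

```text
t: 3.25
tool_pos: [0.4937, -0.2893, 0.0288]
orientation: [-1.081, 1.384, -1.39]
force: [0.9, 0.9, 0.4]
opening: 0.0561
```

```bash
python3 -c "
from h import *
rel('white',.024)
cv2.imwrite('pics/w1.png',imaging.read_camera('wrist'))"
```

```text
white t 3.25 world [-1.7  3.5 -4.8] tool mm [-3.   4.8 -2.5] in target axes [-3.   4.8 -2.4] rot deg [-0.2  -0.14  0.05] open 0.0561 F [0.9 0.9 0.4]
```

View pics/w1.png

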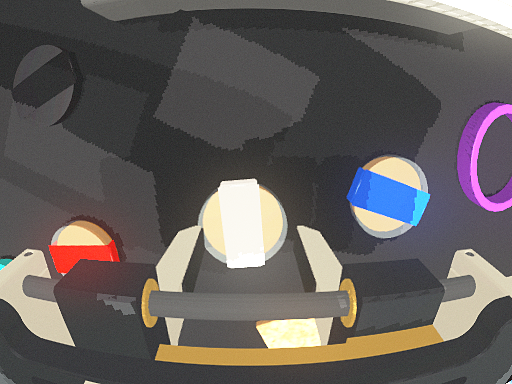

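```bash
cat >> h.py <<'E'
def projw(m,P):
    c=R.from_rotvec(m['orientation']).as_matrix(); p=(np.asarray(P,float)-m['position'])@c
    r=np.hypot(p[:,0],p[:,1]); th=np.arctan2(r,p[:,2]); K=m['K']
    return np.stack([K[0,0]*th*p[:,0]/r+K[0,2],K[1,1]*th*p[:,1]/r+K[1,2]],1)
E
python3 - <<'E'
from h import *
m=imaging.camera_model('wrist'); im=cv2.imread('pics/w1.png')
for n in('white','blue','red'):
    for z in (0,.016): cv2.polylines(im,[(projw(m,cyl(*T[n],z,.03,0)[:48])*8).astype(np.int32)],True,(255,0,255),1,cv2.LINE_AA,3)
s=robot.read_state();R0=R.from_rotvec(s['orientation']).as_matrix()
for zz in(-.03,.03):
    P=[s['tool_pos']+R0@np.array([x,y,zz]) for x,y in((-.0075,.019),(.0075,.019),(.0075,-.01),(-.0075,-.01))]
    cv2.polylines(im,[(projw(m,P)*8).astype(np.int32)],True,(0,255,0),1,cv2.LINE_AA,3)
print(s['opening'],s['tool_pos'],s['t'])
cv2.imwrite('pics/w1b.png',cv2.resize(im,(800,600)))
E
```

```text
0.05315558149019104 [ 0.49376424 -0.28936277  0.02892882] 3.3
```

View pics/w1b.png

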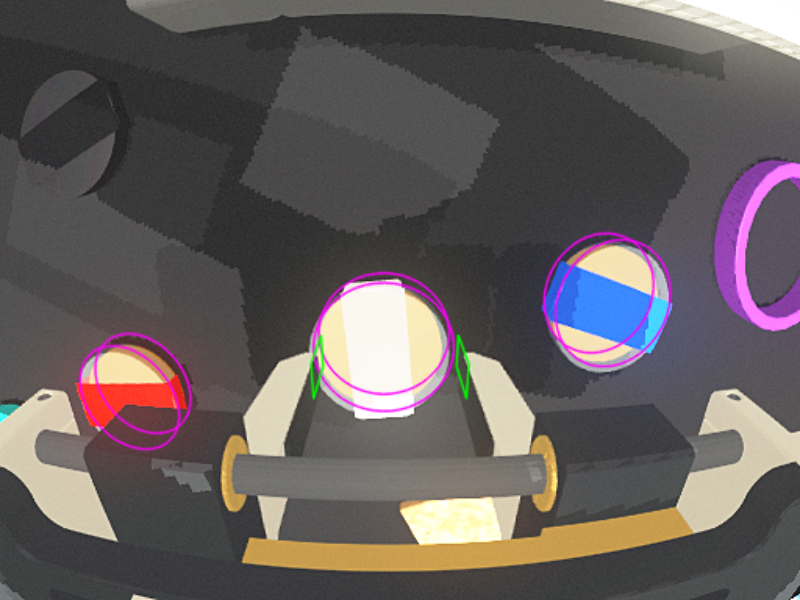

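The opening fell below the dish's 60 mm while the tool was about 3–5 mm off in every axis, so I suspect an off-centre chord grip. I'll open, settle at the right pose and re-check.

>>> carry_out(motion=[0,0,0,0,0,0,0.8,0,0,0,0,0,0,0.8,0,0,0,0,0,0,0.8,0,0,0,0,0,0,0.8,0,0,0,0,0,0,0.8])

```text
t: 3.8
tool_pos: [0.4942, -0.2893, 0.0296]
orientation: [-1.081, 1.383, -1.391]
force: [-0.4, -0.6, 0.2]
opening: 0.0832
```

```bash
python3 - <<'E'
from h import *
rel('white',.024)
m=imaging.camera_model('wrist'); im=imaging.read_camera('wrist')
L=models.outline_of('wrist','white_dish')
for n in('white',):
    for z in (0,.016): cv2.polylines(im,[(projw(m,cyl(*T[n],z,.03,0)[:48])*8).astype(np.int32)],True,(255,0,255),1,cv2.LINE_AA,3)
cv2.imwrite('pics/w2.png',cv2.resize(im[150:330,120:380],(780,540)))
for l in L:
    print(l['confidence'],l['pixel'],l['pixels'].sum())
E
```

```text
white t 3.8 world [-2.2  3.5 -5.6] tool mm [-2.9  5.6 -3. ] in target axes [-2.9  5.6 -3. ] rot deg [-0.27 -0.11  0.07] open 0.0832 F [-0.4 -0.6  0.2]
0.94 [47.9, 83.5] 4492
0.78 [242.1, 223.7] 6075
```

View pics/w2.png

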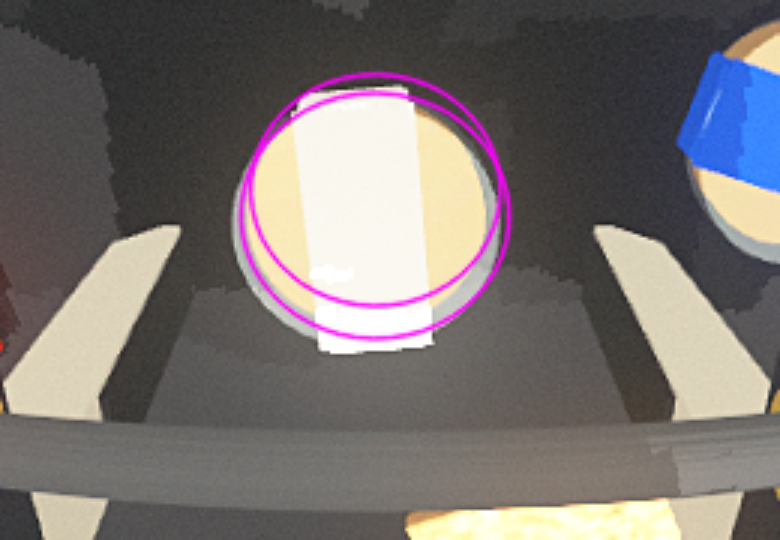

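```bash
cat >> h.py <<'E'
def rastw(m,P):
    h=cv2.convexHull((projw(m,P)*8).astype(np.float32)).astype(np.int32)
    im=np.zeros((384,512),np.uint8); cv2.fillConvexPoly(im,h,1,shift=3); return im.astype(bool)
def fitw(m,mask,x0,z0=0):
    f=lambda p:(rastw(m,cyl(p[0],p[1],z0,.03,.016,.0275))^mask).sum()/mask.sum()
    for d in(.01,.004):
        r=minimize(f,x0,method='Nelder-Mead',options=dict(initial_simplex=[x0,[x0[0]+d,x0[1]],[x0[0],x0[1]+d]],xatol=1e-4,fatol=1e-4)); x0=list(r.x)
    return r.x,r.fun
E
python3 - <<'E'
from h import *
s=robot.read_state();m=imaging.camera_model('wrist'); im=imaging.read_camera('wrist')
for n in ('white','blue'):
    L=[l for l in models.outline_of('wrist',n+'_dish') if 200<l['pixel'][0]<420 and l['pixel'][1]>150]
    for l in L:
        x,f=fitw(m,l['pixels'],list(T[n])); print(n,l['pixel'],x.round(4),round(f,3),T[n])
        cv2.polylines(im,[(projw(m,cyl(*x,.016,.03,0)[:48])*8).astype(np.int32)],True,(255,0,255),1,cv2.LINE_AA,3)
R0=R.from_rotvec(s['orientation']).as_matrix(); print(s['tool_pos'])
for zz in(-.0416,.0416):
    P=[s['tool_pos']+R0@np.array([x,y,zz]) for x,y in((-.0075,.019),(.0075,.019),(.0075,-.01),(-.0075,-.01))]
    cv2.polylines(im,[(projw(m,P)*8).astype(np.int32)],True,(0,255,0),1,cv2.LINE_AA,3)
cv2.imwrite('pics/w3.png',cv2.resize(im[150:330,120:380],(780,540)))
E
```

```text
white [241.4, 221.4] [ 0.4894 -0.2878] 0.031 (0.492, -0.2858)
blue [387.0, 195.3] [ 0.5964 -0.2944] 0.024 (0.5978, -0.2919)
[ 0.49414689 -0.28927947  0.02951453]
```

View pics/w3.png

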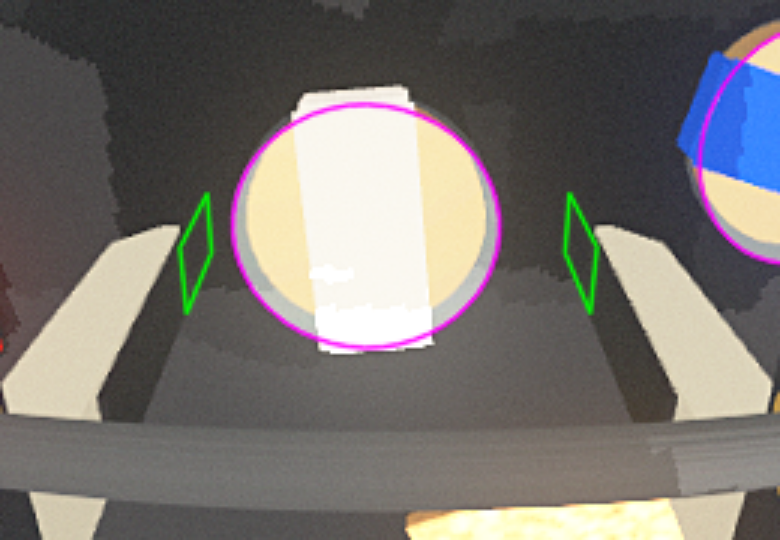

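```bash
python3 - <<'E'
from h import *
print(robot.tips_ahead,[a for a in dir(robot) if a[0]!='_'])
s=robot.read_state();m=imaging.camera_model('wrist')
R0=R.from_rotvec(s['orientation']).as_matrix();p=s['tool_pos']
f=lambda v:projw(m,[p+R0@np.array(v)])[0]
for off in (.019,.009,0,-.01,-.02):
    print(off,[((f((x,off,z))-[120,150])*3).round() for x in(-.0075,.0075) for z in (-.0416,.0416)])
print('cam in tool',R0.T@(m['position']-p), (R0.T@R.from_rotvec(m['orientation']).as_matrix()).round(3))
E
```

```text
0.019 ['IKError', 'close_job', 'read_state', 'tips_ahead']
0.019 [array([206., 193.]), array([569., 192.]), array([210., 252.]), array([564., 251.])]
0.009 [array([197., 210.]), array([577., 209.]), array([202., 271.]), array([572., 271.])]
0 [array([189., 226.]), array([586., 226.]), array([195., 289.]), array([580., 289.])]
-0.01 [array([179., 247.]), array([596., 246.]), array([186., 312.]), array([589., 312.])]
-0.02 [array([168., 269.]), array([607., 269.]), array([176., 337.]), array([599., 336.])]
cam in tool [-0.08303865 -0.16818057 -0.00044899] [[ 0.     0.954  0.299]
 [-0.001 -0.299  0.954]
 [ 1.    -0.     0.001]]
```

The visible fingertips match the TCP height rather than 19 mm ahead of it, and the earlier close met no resistance. So the jaws probably closed above the dish. I'll descend slowly and watch the force.

>>> carry_out(motion=[-0.0015,0.003,-0.004,0,0,0,0.8,0,0.003,0,0,0,0,0.8,0,0.002,0,0,0,0,0.8,0,0.001,0,0,0,0,0.8,0,0,0,0,0,0,0.8])

```text
t: 4.55
tool_pos: [0.49, -0.2865, 0.0194]
orientation: [-1.081, 1.384, -1.39]
force: [-0.1, 0.2, -0.3]
opening: 0.0838
```

```bash
python3 - <<'E'
from h import *
T['white']=(.4905,-.2868)
rel('white',.020)
E
```

```text
white t 4.55 world [ 0.5 -0.3  0.6] tool mm [ 0.2 -0.6  0.6] in target axes [ 0.2 -0.6  0.5] rot deg [-0.23 -0.12  0.06] open 0.0838 F [-0.1  0.2 -0.3]
```

>>> carry_out(motion=[0,0.002,0,0,0,0,0.8,0,0.001,0,0,0,0,0.8,0,0.001,0,0,0,0,0.8,0,0.001,0,0,0,0,0.8,0,0,0,0,0,0,0.8])

```text
t: 5.05
tool_pos: [0.4902, -0.2866, 0.014]
orientation: [-1.081, 1.383, -1.391]
force: [0.2, -0.1, -0.2]
opening: 0.0837
```

>>> carry_out(motion=[0,0.001,0,0,0,0,0.8,0,0.001,0,0,0,0,0.8,0,0.001,0,0,0,0,0.8,0,0.001,0,0,0,0,0.8,0,0.001,0,0,0,0,0.8])

```text
t: 5.55
tool_pos: [0.4905, -0.2868, 0.0089]
orientation: [-1.081, 1.383, -1.391]
force: [0.6, -0.9, 0.5]
opening: 0.0837
```

>>> carry_out(motion=[0,0.001,0,0,0,0,0.8,0,0.0005,0,0,0,0,0.8,0,0,0,0,0,0,0.8,0,0,0,0,0,0,0.3,0,0,0,0,0,0,0.2])

```text
t: 6.05
tool_pos: [0.4903, -0.2867, 0.007]
orientation: [-1.081, 1.383, -1.391]
force: [0.4, -0.4, -0.3]
opening: 0.0724
```

```bash
python3 - <<'E'
from h import *
rel('white',.007)
im=imaging.read_camera('wrist'); cv2.imwrite('pics/w4.png',cv2.resize(im[150:330,120:380],(780,540)))
E
```

```text
white t 6.05 world [ 1.7  0.9 -0. ] tool mm [-1.3  0.   1.4] in target axes [-1.3  0.   1.4] rot deg [-0.25 -0.12  0.07] open 0.0724 F [ 0.4 -0.4 -0.3]
```

View pics/w4.png

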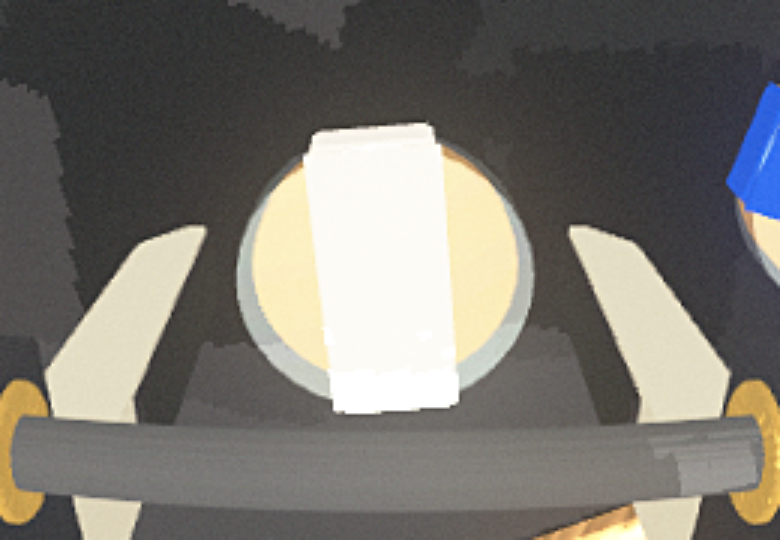

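>>> carry_out(motion=[0,0,0,0,0,0,0.1,0,0,0,0,0,0,0.1,0,0,0,0,0,0,0.1,0,0,0,0,0,0,0.1,0,0,0,0,0,0,0.1])

```text
t: 6.6
tool_pos: [0.4903, -0.2867, 0.0071]
orientation: [-1.081, 1.383, -1.391]
force: [-0.7, 0.5, -0.7]
opening: 0.0596
```

```bash
python3 - <<'E'
from h import *
rel('white',.007)
im=imaging.read_camera('wrist'); cv2.imwrite('pics/w5.png',cv2.resize(im[150:330,120:380],(780,540)))
E
```

```text
white t 6.6 world [ 1.7  0.9 -0.1] tool mm [-1.3  0.1  1.4] in target axes [-1.3  0.1  1.4] rot deg [-0.26 -0.12  0.07] open 0.0596 F [-0.7  0.5 -0.7]
```

View pics/w5.png

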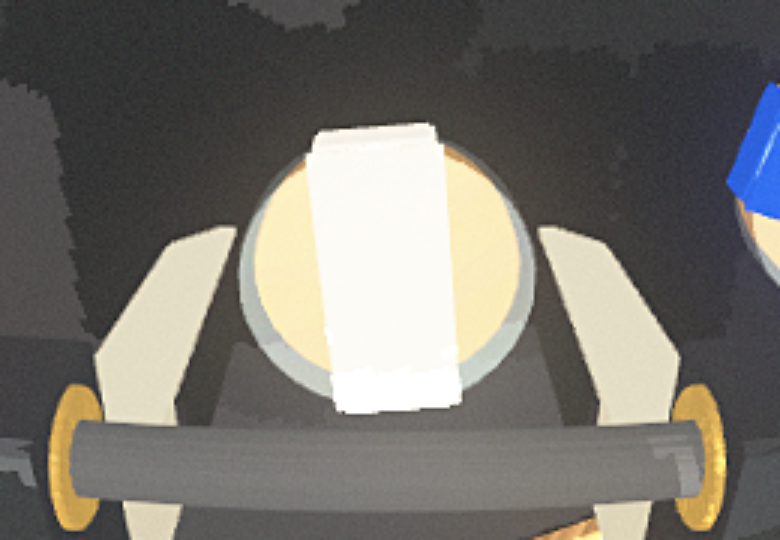

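Grip at 59.6 mm, the full diameter. I'll lift and check that it is level.

>>> carry_out(motion=[0,-0.003,0,0,0,0,0.1,0,-0.008,0,0,0,0,0.1,0,-0.015,0,0,0,0,0.1,0,-0.015,0,0,0,0,0.1,0,-0.008,0,0,0,0,0.1], squeeze=20)

```text
t: 7.15
tool_pos: [0.4895, -0.2862, 0.0594]
orientation: [-1.082, 1.385, -1.389]
force: [0.2, 0.6, 0.1]
opening: 0.059
```

```bash
python3 - <<'E'
from h import *
rel('cork',.007)
im=imaging.read_camera('wrist'); cv2.imwrite('pics/w6.png',cv2.resize(im[150:330,120:380],(780,540)))
im=imaging.read_camera('scene'); cv2.imwrite('pics/s6.png',cv2.resize(im[230:350,120:280],(800,600)))
E
```

```text
cork t 7.15 world [  49.8 -141.5  -52.4] tool mm [125.2  52.7  82.5] in target axes [125.4  52.4  82.3] rot deg [-0.16 -0.12  0.03] open 0.059 F [0.2 0.6 0.1]
```

View pics/w6.png

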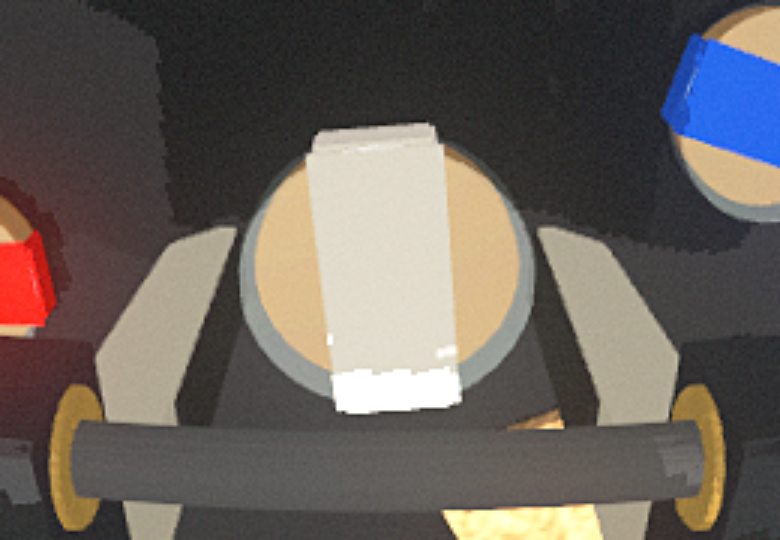

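View pics/s6.png

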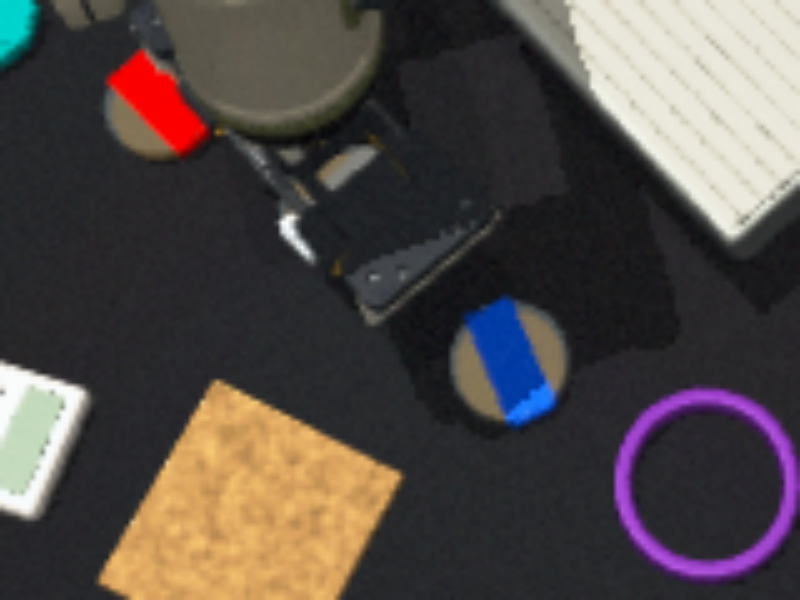

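Held level. Now to the cork pad.

>>> carry_out(motion=[0.02,0,0.013,0,0,0,0.1,0.035,0,0.023,0,0,0,0.1,0.035,0,0.023,0,0,0,0.1,0.02,0,0.013,0,0,0,0.1,0.01,0,0.006,0,0,0,0.1])

```text
t: 7.75
tool_pos: [0.5379, -0.424, 0.0594]
orientation: [-1.083, 1.382, -1.388]
force: [0.4, 0.2, -0.5]
opening: 0.0594
```

```bash
python3 - <<'E'
from h import *
rel('cork',.016)
E
```

```text
cork t 7.75 world [  1.4  -3.7 -43.4] tool mm [ 3.2 43.4  2.1] in target axes [ 3.2 43.4  2.3] rot deg [-0.23  0.06  0.03] open 0.0594 F [ 0.4  0.2 -0.5]
```

>>> carry_out(motion=[0.001,0.01,0.001,0,0,0,0.1,0,0.015,0,0,0,0,0.1,0,0.01,0,0,0,0,0.1,0,0.004,0,0,0,0,0.1,0,0,0,0,0,0,0.1])

```text
t: 8.25
tool_pos: [0.5374, -0.424, 0.0144]
orientation: [-1.083, 1.385, -1.385]
force: [0.8, -2.5, 5.0]
opening: 0.0598
```

```bash
python3 - <<'E'
from h import *
rel('cork',.015)
E
```

```text
cork t 8.25 world [ 1.9 -3.7  0.6] tool mm [ 3.2 -0.6  2.7] in target axes [ 3.2 -0.6  2.7] rot deg [-0.07  0.04 -0.05] open 0.0598 F [ 0.8 -2.5  5. ]
```

Contact is felt at 5 N and it is about 4 mm off centre, well inside 15 mm. Release.

>>> carry_out(motion=[0,0,0,0,0,0,0.7,0,0,0,0,0,0,0.7,0,0,0,0,0,0,0.7,0,-0.01,0,0,0,0,0.7,0,-0.03,0,0,0,0,0.7])

```text
t: 8.75
tool_pos: [0.5348, -0.42, 0.0512]
orientation: [-1.085, 1.392, -1.377]
force: [0.7, -0.2, 0.2]
opening: 0.079
```

```bash
python3 - <<'E'
from h import *
rel('blue',.06)
E
```

```text
blue t 8.75 world [ 63.  128.1   8.8] tool mm [-139.5   -8.2   30.5] in target axes [-139.5   -8.8   30.3] rot deg [ 0.38  0.11 -0.32] open 0.079 F [ 0.7 -0.2  0.2]
```

>>> carry_out(motion=[-0.02,-0.005,0.004,0,0,0,0.6,-0.04,0,0.009,0,0,0,0.6,-0.04,0,0.009,0,0,0,0.6,-0.025,0,0.005,0,0,0,0.6,-0.01,0,0.002,0,0,0,0.6])

```text
t: 9.25
tool_pos: [0.6014, -0.2939, 0.0661]
orientation: [-1.079, 1.383, -1.39]
force: [0.1, -1.0, 0.6]
opening: 0.075
```

```bash
cat >> h.py <<'E'
def dish(n,z0=0,name='pics/t.png'):
    m=imaging.camera_model('wrist'); im=imaging.read_camera('wrist'); g=projw(m,[[*T[n],z0+.01]])[0]
    for l in models.outline_of('wrist',n+'_dish'):
        if np.hypot(*(l['pixel']-g))<60:
            x,f=fitw(m,l['pixels'],list(T[n]),z0); print(n,'wrist fit',x.round(4),round(float(f),3),'prior',T[n])
    cv2.imwrite(name,im)
E
python3 - <<'E'
from h import *
T['blue']=(.597,-.293)
rel('blue',.007); dish('blue',0,'pics/b1.png')
E
```

```text
blue t 9.25 world [ -4.4   0.9 -59.1] tool mm [ 0.3 59.1 -4.8] in target axes [ 0.2 59.1 -4.5] rot deg [-0.33 -0.13 -0.05] open 0.075 F [ 0.1 -1.   0.6]
blue wrist fit [ 0.596  -0.2944] 0.031 prior (0.597, -0.293)
```

View pics/b1.png

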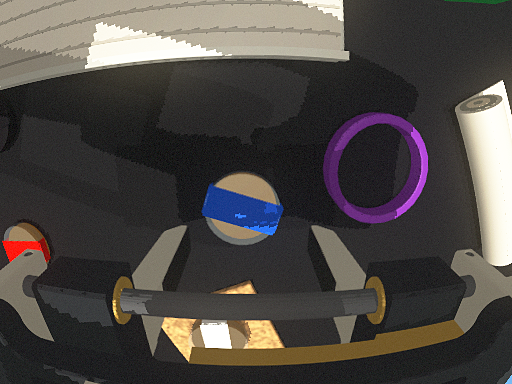

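Blue is at (243,208) between the fingers and the tape roll at (376,167) is clear. White sits on the cork at (220,335). Descend and grip.

>>> carry_out(motion=[0.001,0.015,-0.005,0,0,0,0.6,0,0.022,0,0,0,0,0.6,0,0.014,0,0,0,0,0.6,0,0.004,0,0,0,0,0.6,0,0,0,0,0,0,0.6])

```text
t: 9.85
tool_pos: [0.5917, -0.2995, 0.0056]
orientation: [-1.079, 1.388, -1.393]
force: [0.1, 0.3, -0.9]
opening: 0.0745
```

```bash
python3 - <<'E'
from h import *
T['blue']=(.5965,-.2935)
rel('blue',.007)
E
```

```text
blue t 9.85 world [4.8 6.  1.4] tool mm [-7.1 -1.3  3.2] in target axes [-7.  -1.4  3.2] rot deg [-0.18 -0.38  0.03] open 0.0745 F [ 0.1  0.3 -0.9]
```

>>> carry_out(motion=[-0.004,-0.001,0.002,0,0,0,0.6,-0.002,0,0.001,0,0,0,0.6,0,0,0,0,0,0,0.5,0,0,0,0,0,0,0.1,0,0,0,0,0,0,0.1])

```text
t: 10.35
tool_pos: [0.5977, -0.2957, 0.0092]
orientation: [-1.077, 1.386, -1.396]
force: [-0.2, 0.6, -0.4]
opening: 0.059
```

```bash
python3 - <<'E'
from h import *
T['blue']=(.5965,-.2935)
rel('blue',.007)
E
```

```text
blue t 10.35 world [-1.2  2.2 -2.2] tool mm [-1.8  2.2 -1.7] in target axes [-1.8  2.2 -1.6] rot deg [-0.36 -0.44  0.09] open 0.059 F [-0.2  0.6 -0.4]
```

>>> carry_out(motion=[0,-0.004,0,0,0,0,0.1,0,-0.02,0,0,0,0,0.1,0,-0.04,0,0,0,0,0.1,0,-0.045,0,0,0,0,0.1,0,-0.03,0,0,0,0,0.1])

```text
t: 10.85
tool_pos: [0.5928, -0.2926, 0.1464]
orientation: [-1.082, 1.397, -1.386]
force: [0.7, -0.2, -0.3]
opening: 0.0592
```

```bash
python3 - <<'E'
from h import *
rel('b',.115)
cv2.imwrite('pics/b2.png',imaging.read_camera('wrist'))
E
```

```text
b t 10.85 world [ -6.1 170.9 -31.4] tool mm [-164.   32.  -48.] in target axes [-164.4   31.4  -47.1] rot deg [ 0.33 -0.41 -0.11] open 0.0592 F [ 0.7 -0.2 -0.3]
```

View pics/b2.png

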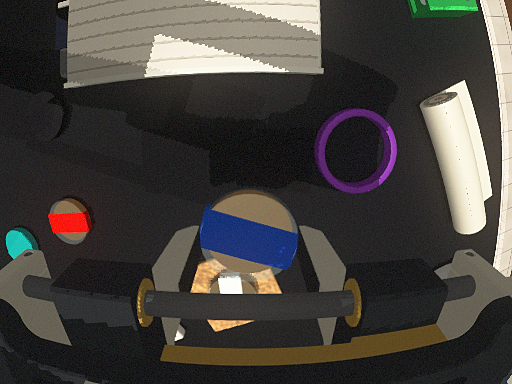

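>>> carry_out(motion=[-0.02,-0.005,-0.006,0.3,-0.4,0,0.1,-0.04,0,-0.012,0,0,0,0.1,-0.045,0,-0.013,0,0,0,0.1,-0.035,0,-0.01,0,0,0,0.1,-0.015,0,-0.005,0,0,0,0.1])

```text
t: 11.4
tool_pos: [0.5901, -0.1322, 0.1633]
orientation: [-1.072, 1.374, -1.402]
force: [0.5, -1.1, -0.8]
opening: 0.0589
```

>>> carry_out(motion=[0,0,0,0,0,0,0.1,0,0,0,0,0,0,0.1,0,0,0,0,0,0,0.1,0,0,0,0,0,0,0.1,0,0,0,0,0,0,0.1])

```text
t: 11.9
tool_pos: [0.5903, -0.1348, 0.1636]
orientation: [-1.073, 1.373, -1.403]
force: [0.3, 0.9, -0.8]
opening: 0.0598
```

```bash
python3 - <<'E'
from h import *
rel('b',.114)
cv2.imwrite('pics/b3.png',imaging.read_camera('wrist'))
E
```

```text
b t 11.9 world [ -3.6  13.  -49.6] tool mm [-12.   49.4  -7.6] in target axes [-11.8  49.6  -6.7] rot deg [-1.07 -0.32  0.25] open 0.0598 F [ 0.3  0.9 -0.8]
```

View pics/b3.png

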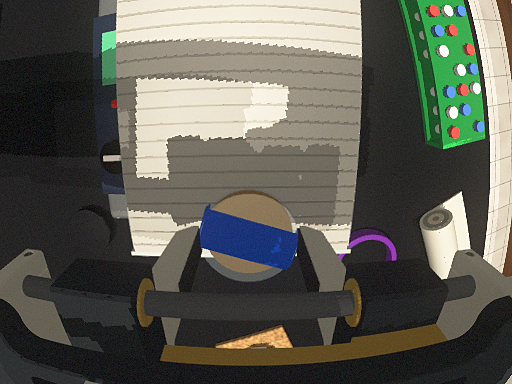

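>>> carry_out(motion=[-0.007,0.008,-0.004,-1.0,-0.3,0.25,0.1,-0.005,0.013,-0.003,0,0,0,0.1,0,0.011,0,0,0,0,0.1,0,0.004,0,0,0,0,0.1,0,0.001,0,0,0,0,0.1])

```text
t: 12.45
tool_pos: [0.5853, -0.121, 0.1215]
orientation: [-1.085, 1.389, -1.385]
force: [-0.2, 0.9, 0.6]
opening: 0.0592
```

```bash
python3 - <<'E'
from h import *
rel('b',.113)
E
```

```text
b t 12.45 world [ 1.4 -0.7 -8.5] tool mm [0.4 8.5 1.6] in target axes [0.4 8.5 1.6] rot deg [ 0.17 -0.08 -0.02] open 0.0592 F [-0.2  0.9  0.6]
```

>>> carry_out(motion=[0.001,0.004,0.0015,0,0,0,0.1,0,0.002,0,0,0,0,0.1,0,0.0015,0,0,0,0,0.1,0,0.001,0,0,0,0,0.1,0,0,0,0,0,0,0.1])

```text
t: 12.95
tool_pos: [0.5872, -0.1227, 0.1137]
orientation: [-1.084, 1.388, -1.386]
force: [-0.1, -0.6, 0.3]
opening: 0.0593
```

```bash
python3 - <<'E'
from h import *
rel('b',.113)
E
```

```text
b t 12.95 world [-0.5  0.9 -0.7] tool mm [-0.8  0.7 -0.7] in target axes [-0.8  0.7 -0.7] rot deg [ 0.08 -0.07 -0.01] open 0.0593 F [-0.1 -0.6  0.3]
```

Within 1 mm. Touch down and release.

>>> carry_out(motion=[0,0.0007,0,0,0,0,0.1,0,0,0,0,0,0,0.7,0,0,0,0,0,0,0.7,0,0,0,0,0,0,0.7,0,0,0,0,0,0,0.7])

```text
t: 13.45
tool_pos: [0.5878, -0.123, 0.1136]
orientation: [-1.083, 1.387, -1.387]
force: [0.3, -0.1, -0.3]
opening: 0.0785
```

>>> carry_out(motion=[0,-0.005,0,0,0,0,0.7,0,-0.03,0,0,0,0,0.7,0,-0.04,0,0,0,0,0.7,0,-0.02,0,0,0,0,0.7,0,0,0,0,0,0,0.7])

```text
t: 13.95
tool_pos: [0.5865, -0.1226, 0.2112]
orientation: [-1.085, 1.39, -1.385]
force: [0.2, 0.2, -0.5]
opening: 0.079
```

```bash
python3 - <<'E'
from h import *
rel('green',.06); rel('yellow',.2)
im=imaging.read_camera('scene'); cv2.imwrite('pics/s7.png',cv2.resize(im,(800,600)))
E
```

```text
green t 13.95 world [   5.2  400.6 -151.2] tool mm [-390.   151.6  -91.4] in target axes [-390.1  151.2  -91.3] rot deg [ 0.19 -0.08 -0.02] open 0.079 F [ 0.2  0.2 -0.5]
yellow t 13.95 world [-111.8  404.6  -11.2] tool mm [-365.6   11.9 -206.3] in target axes [-365.9   11.2 -205.9] rot deg [ 0.19 -0.08 -0.02] open 0.079 F [ 0.2  0.2 -0.5]
```

View pics/s7.png

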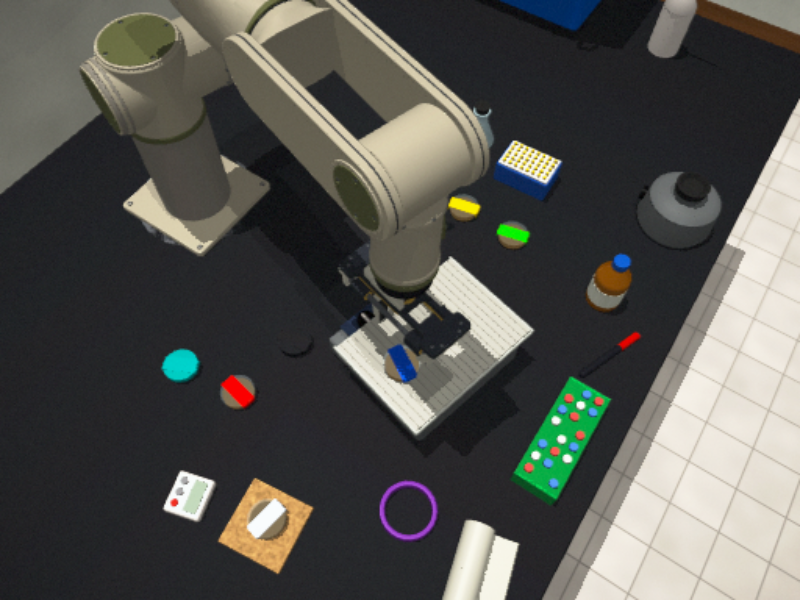

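Blue is on the mat at (402,364) and white on the cork at (267,519). Now green.

>>> carry_out(motion=[-0.03,0,-0.007,0,0,0,0.7,-0.045,0,-0.0105,0,0,0,0.7,-0.045,0,-0.0105,0,0,0,0.7,-0.045,0,-0.0105,0,0,0,0.7,-0.045,0,-0.0105,0,0,0,0.7])

```text
t: 14.5
tool_pos: [0.5869, 0.0932, 0.201]
orientation: [-1.088, 1.404, -1.39]
force: [0.7, 0.1, 0.1]
opening: 0.0791
```

>>> carry_out(motion=[-0.045,0.01,-0.0105,0,0,0,0.7,-0.045,0.02,-0.0105,0,0,0,0.7,-0.04,0.03,-0.009,0,0,0,0.7,-0.02,0.03,-0.004,0,0,0,0.7,-0.01,0.02,-0.002,0,0,0,0.7])

```text
t: 15.0
tool_pos: [0.587, 0.2641, 0.0845]
orientation: [-1.093, 1.402, -1.385]
force: [0.1, -0.9, -0.8]
opening: 0.079
```

```bash
python3 - <<'E'
from h import *
rel('green',.008);dish('green',0,'pics/g1.png')
E
```

```text
green t 15.0 world [  4.7  13.9 -76.5] tool mm [-14.9  76.4   2.3] in target axes [-14.6  76.5   1.2] rot deg [ 0.87 -0.42  0.22] open 0.079 F [ 0.1 -0.9 -0.8]
green wrist fit [0.59   0.2762] 0.041 prior (0.5917, 0.278)
```

View pics/g1.png

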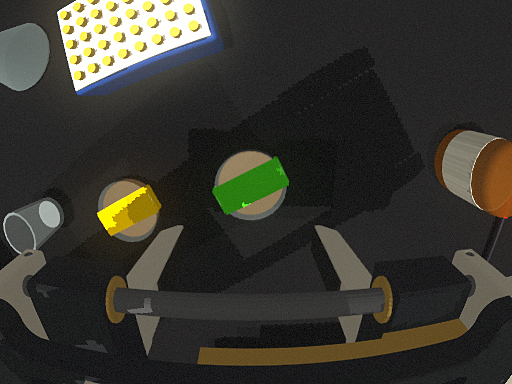

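Green is at (250,185) between the fingers; yellow at (130,210) and the beaker at (35,225) are clear.

>>> carry_out(motion=[-0.007,0.015,0.001,0.8,-0.4,0.2,0.7,-0.004,0.022,0,0,0,0,0.7,0,0.018,0,0,0,0,0.7,0,0.006,0,0,0,0,0.7,0,0.001,0,0,0,0,0.7])

```text
t: 15.6
tool_pos: [0.5892, 0.2694, 0.02]
orientation: [-1.09, 1.389, -1.388]
force: [0.0, 0.4, -0.5]
opening: 0.079
```

```bash
python3 - <<'E'
from h import *
T['green']=(.591,.277)
rel('green',.008)
E
```

```text
green t 15.6 world [  1.8   7.6 -12. ] tool mm [-7.8 12.   0. ] in target axes [-7.8 12.  -0. ] rot deg [ 0.26 -0.1   0.26] open 0.079 F [ 0.   0.4 -0.5]
```

>>> carry_out(motion=[-0.006,0.004,0,0.25,0,0.25,0.7,-0.002,0.004,0,0,0,0,0.7,0,0.003,0,0,0,0,0.7,0,0.001,0,0,0,0,0.7,0,0,0,0,0,0,0.5])

```text
t: 16.1
tool_pos: [0.5941, 0.2776, 0.0114]
orientation: [-1.077, 1.385, -1.389]
force: [-0.5, 0.1, -0.3]
opening: 0.0747
```

```bash
python3 - <<'E'
from h import *
T['green']=(.591,.277)
rel('green',.008)
E
```

```text
green t 16.1 world [-3.1 -0.6 -3.4] tool mm [ 1.3  3.3 -2.9] in target axes [ 1.3  3.4 -2.9] rot deg [-0.27 -0.19 -0.18] open 0.0747 F [-0.5  0.1 -0.3]
```

>>> carry_out(motion=[0.001,0.003,-0.002,0,0,0,0.5,0,0,0,0,0,0,0.1,0,0,0,0,0,0,0.1,0,0,0,0,0,0,0.1,0,0,0,0,0,0,0.1])

```text
t: 16.6
tool_pos: [0.5921, 0.2772, 0.0088]
orientation: [-1.076, 1.385, -1.389]
force: [0.1, -0.3, 0.2]
opening: 0.0593
```

>>> carry_out(motion=[0,-0.004,0,0,0,0,0.1,0,-0.015,0,0,0,0,0.1,0,-0.035,0,0,0,0,0.1,0,-0.04,0,0,0,0,0.1,0,-0.04,0,0,0,0,0.1])

```text
t: 17.1
tool_pos: [0.5861, 0.2749, 0.1414]
orientation: [-1.091, 1.392, -1.388]
force: [0.2, 1.0, -0.3]
opening: 0.0592
```

```bash
python3 - <<'E'
from h import *
rel('g',.115)
cv2.imwrite('pics/g2.png',imaging.read_camera('wrist'))
E
```

```text
g t 17.1 world [  18.9 -322.9  -26.4] tool mm [308.4  27.2  97.2] in target axes [308.8  26.4  96. ] rot deg [ 0.37 -0.18  0.27] open 0.0592 F [ 0.2  1.  -0.3]
```

View pics/g2.png

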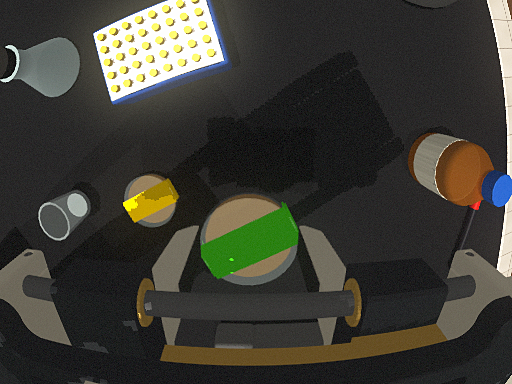

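>>> carry_out(motion=[0.02,-0.012,0.006,0.3,-0.2,0.2,0.1,0.04,0,0.012,0,0,0,0.1,0.045,0,0.014,0,0,0,0.1,0.045,0,0.014,0,0,0,0.1,0.045,0,0.014,0,0,0,0.1])

```text
t: 17.65
tool_pos: [0.6062, 0.0748, 0.1762]
orientation: [-1.061, 1.363, -1.38]
force: [0.8, 0.3, -1.1]
opening: 0.0592
```

```bash
python3 - <<'E'
from h import *
rel('g',.115)
E
```

```text
g t 17.65 world [  -1.2 -122.8  -61.2] tool mm [120.7  60.   25.5] in target axes [119.5  61.2  28.4] rot deg [-1.43  0.64 -0.9 ] open 0.0592 F [ 0.8  0.3 -1.1]
```

>>> carry_out(motion=[0.035,0.004,0.009,-1.4,0.6,-0.9,0.1,0.035,0.004,0.009,0,0,0,0.1,0.025,0.004,0.006,0,0,0,0.1,0.013,0.004,0.003,0,0,0,0.1,0.005,0.004,0.001,0,0,0,0.1])

```text
t: 18.15
tool_pos: [0.6084, -0.0525, 0.1633]
orientation: [-1.075, 1.382, -1.396]
force: [0.6, 0.0, 0.1]
opening: 0.0592
```

>>> carry_out(motion=[0,0.003,0,0,0,0,0.1,0,0.003,0,0,0,0,0.1,0,0.003,0,0,0,0,0.1,0,0,0,0,0,0,0.1,0,0,0,0,0,0,0.1])

```text
t: 18.65
tool_pos: [0.6085, -0.0481, 0.1535]
orientation: [-1.076, 1.38, -1.392]
force: [0.1, -0.1, 0.7]
opening: 0.0592
```

```bash
python3 - <<'E'
from h import *
rel('g',.113)
E
```

```text
g t 18.65 world [ -3.5   0.1 -40.5] tool mm [ 0.8 40.4 -3.7] in target axes [ 0.7 40.5 -3.4] rot deg [-0.52 -0.13 -0.07] open 0.0592 F [ 0.1 -0.1  0.7]
```

>>> carry_out(motion=[0.001,0.008,-0.003,-0.5,0,0,0.1,0,0.012,0,0,0,0,0.1,0,0.01,0,0,0,0,0.1,0,0.005,0,0,0,0,0.1,0,0.001,0,0,0,0,0.1])

```text
t: 19.15
tool_pos: [0.6046, -0.0472, 0.1135]
orientation: [-1.084, 1.388, -1.385]
force: [0.4, -0.1, 0.3]
opening: 0.0592
```

```bash
python3 - <<'E'
from h import *
rel('g',.113)
E
```

```text
g t 19.15 world [ 0.4 -0.8 -0.5] tool mm [0.7 0.5 0.5] in target axes [0.7 0.5 0.5] rot deg [ 0.09 -0.05 -0.07] open 0.0592 F [ 0.4 -0.1  0.3]
```

>>> carry_out(motion=[0,0.0007,0,0,0,0,0.1,0,0,0,0,0,0,0.7,0,0,0,0,0,0,0.7,0,0,0,0,0,0,0.7,0,0,0,0,0,0,0.7])

```text
t: 19.65
tool_pos: [0.6054, -0.0476, 0.1139]
orientation: [-1.082, 1.387, -1.386]
force: [-0.5, 0.6, -0.3]
opening: 0.0789
```

>>> carry_out(motion=[0,-0.005,0,0,0,0,0.7,0,-0.03,0,0,0,0,0.7,0,-0.04,0,0,0,0,0.7,0,-0.02,0,0,0,0,0.7,0,0,0,0,0,0,0.7])

```text
t: 20.15
tool_pos: [0.6043, -0.0476, 0.2121]
orientation: [-1.084, 1.389, -1.385]
force: [0.3, 0.0, -0.0]
opening: 0.0793
```

```bash
python3 - <<'E'
from h import *
rel('yellow',.06)
cv2.imwrite('pics/g3.png',imaging.read_camera('wrist'))
E
```

```text
yellow t 20.15 world [-129.6  329.6 -152.1] tool mm [-288.3  152.9 -205.2] in target axes [-288.7  152.1 -205.1] rot deg [ 0.14 -0.08 -0.06] open 0.0793 F [ 0.3  0.  -0. ]
```

View pics/g3.png

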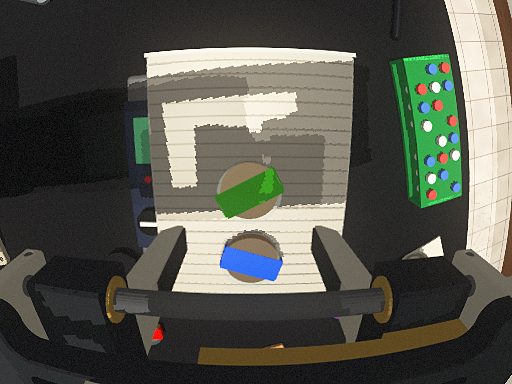

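Green at (249,191) and blue at (252,256) stand on the mat with a gap between them. Now yellow.

>>> carry_out(motion=[-0.022,0,-0.016,0,0,0,0.7,-0.04,0,-0.028,0,0,0,0.7,-0.04,0,-0.028,0,0,0,0.7,-0.04,0,-0.028,0,0,0,0.7,-0.04,0,-0.028,0,0,0,0.7])

```text
t: 20.7
tool_pos: [0.5205, 0.1596, 0.2025]
orientation: [-1.087, 1.403, -1.391]
force: [0.1, -0.4, -0.6]
opening: 0.0792
```

```bash
python3 - <<'E'
from h import *
rel('yellow',.06)
E
```

```text
yellow t 20.7 world [ -45.8  122.4 -142.5] tool mm [-107.4  142.9  -73.6] in target axes [-107.8  142.5  -73.9] rot deg [ 0.63 -0.69  0.18] open 0.0792 F [ 0.1 -0.4 -0.6]
```

>>> carry_out(motion=[-0.032,0.015,-0.022,0.6,-0.7,0.2,0.7,-0.032,0.03,-0.022,0,0,0,0.7,-0.022,0.035,-0.015,0,0,0,0.7,-0.01,0.03,-0.007,0,0,0,0.7,-0.003,0.02,-0.003,0,0,0,0.7])

```text
t: 21.2
tool_pos: [0.4705, 0.2811, 0.0648]
orientation: [-1.089, 1.382, -1.379]
force: [-0.7, -0.5, -0.5]
opening: 0.079
```

```bash
python3 - <<'E'
from h import *
rel('yellow',.008);dish('yellow',0,'pics/y1.png')
E
```

```text
yellow t 21.2 world [  4.2   0.9 -56.8] tool mm [-1.8 56.8  4. ] in target axes [-1.9 56.8  3.9] rot deg [ 0.09  0.43 -0.06] open 0.079 F [-0.7 -0.5 -0.5]
```

View pics/y1.png

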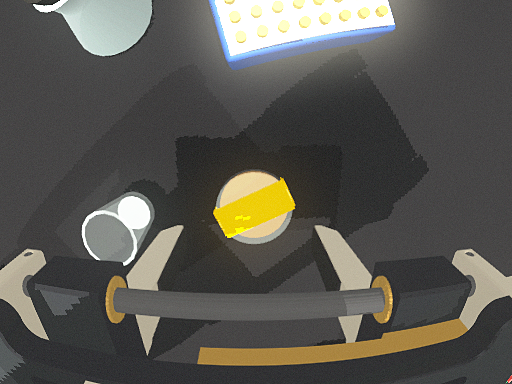

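```bash
python3 - <<'E'
from h import *
m=imaging.camera_model('wrist');s=robot.read_state()
R0=R.from_rotvec(s['orientation']).as_matrix();p=s['tool_pos']
for x in(-.0375,-.02,0):
  for z in (-.05,-.07,-.09):
    print(x,z,[(o,projw(m,[p+R0@np.array([x,o,z])])[0].round().tolist()) for o in(-.03,-.045,-.065,-.085)])
I=cv2.imread('pics/y1.png'); cv2.imwrite('pics/y1c.png',cv2.resize(I[180:384,0:260],(780,612))[:600])
# yellow fit by colour-free: circle of lid
uv=(255,206.5)
K=m['K'];v=(np.array(uv)-K[:2,2])/K[0,0];th=np.hypot(*v);d=np.array([*(v/th*np.sin(th)),np.cos(th)]);d=R.from_rotvec(m['orientation']).as_matrix()@d
print(m['position']+d*(.008-m['position'][2])/d[2])
E
```

```text
-0.0375 -0.05 [(-0.03, [151.0, 195.0]), (-0.045, [141.0, 205.0]), (-0.065, [125.0, 222.0]), (-0.085, [104.0, 245.0])]
-0.0375 -0.07 [(-0.03, [116.0, 195.0]), (-0.045, [104.0, 205.0]), (-0.065, [84.0, 221.0]), (-0.085, [59.0, 242.0])]
-0.0375 -0.09 [(-0.03, [84.0, 195.0]), (-0.045, [70.0, 204.0]), (-0.065, [49.0, 219.0]), (-0.085, [22.0, 238.0])]
-0.02 -0.05 [(-0.03, [154.0, 227.0]), (-0.045, [146.0, 239.0]), (-0.065, [132.0, 260.0]), (-0.085, [114.0, 287.0])]
-0.02 -0.07 [(-0.03, [120.0, 226.0]), (-0.045, [109.0, 238.0]), (-0.065, [92.0, 257.0]), (-0.085, [71.0, 281.0])]
-0.02 -0.09 [(-0.03, [90.0, 224.0]), (-0.045, [77.0, 236.0]), (-0.065, [57.0, 253.0]), (-0.085, [34.0, 275.0])]
0 -0.05 [(-0.03, [159.0, 259.0]), (-0.045, [151.0, 274.0]), (-0.065, [140.0, 297.0]), (-0.085, [125.0, 326.0])]
0 -0.07 [(-0.03, [126.0, 258.0]), (-0.045, [117.0, 271.0]), (-0.065, [102.0, 293.0]), (-0.085, [84.0, 320.0])]
0 -0.09 [(-0.03, [96.0, 255.0]), (-0.045, [85.0, 268.0]), (-0.065, [68.0, 288.0]), (-0.085, [48.0, 313.0])]
[0.47309725 0.27806128 0.008     ]
```

View pics/y1c.png

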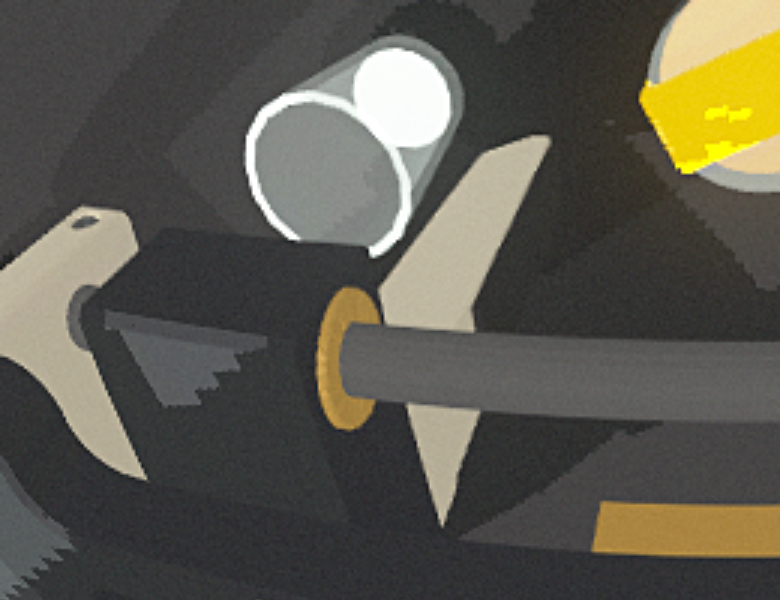

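The beaker at (118,225) would lie under the gripper body's left end with only a modest height margin. I'll turn the jaws about 50° so the body stays away from it, then grip.

>>> carry_out(motion=[0,0,0.002,0,-8,0,0.7,0,0,0,0,-8.5,0,0.7,0,0,0,0,-8.5,0,0.7,0,0,0,0,-8.5,0,0.7,0,0,0,0,-8.5,0,0.7])

```text
t: 21.8
tool_pos: [0.4715, 0.2762, 0.064]
orientation: [-1.414, 0.832, -0.824]
force: [0.3, 0.2, 0.5]
opening: 0.0792
```

>>> carry_out(motion=[0,0,0,0,-6,0,0.7,0,0,0,0,0,0,0.7,0,0,0,0,0,0,0.7,0,0,0,0,0,0,0.7,0,0,0,0,0,0,0.7])

```text
t: 22.3
tool_pos: [0.4739, 0.2744, 0.0669]
orientation: [-1.442, 0.752, -0.747]
force: [0.4, -0.5, 0.1]
opening: 0.0794
```

```bash
python3 - <<'E'
from h import *
T['yellow']=(.474,.280)
rel('yellow',.008);dish('yellow',0,'pics/y2.png')
E
```

```text
yellow t 22.3 world [  0.1   5.6 -58.9] tool mm [-4.5 58.9  3.5] in target axes [-5.4 58.9 -1.3] rot deg [ 0.27 48.9   0.06] open 0.0794 F [ 0.4 -0.5  0.1]
yellow wrist fit [0.4745 0.2803] 0.031 prior (0.474, 0.28)
```

View pics/y2.png

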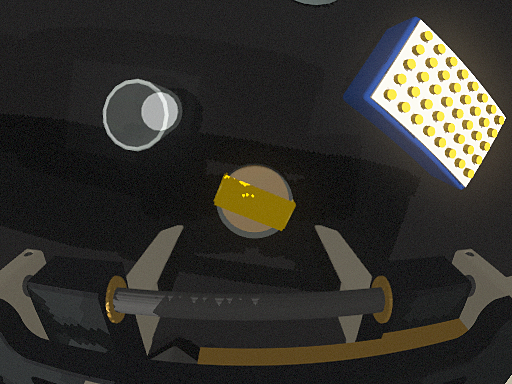

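Wrist fit (0.4745, 0.2803) agrees with the prior, and the beaker at (140,113) is now well clear of the body. Descend.

>>> carry_out(motion=[-0.003,0.015,0.002,0.25,0,0,0.7,-0.001,0.022,0.001,0,0,0,0.7,0,0.014,0,0,0,0,0.7,0,0.005,0,0,0,0,0.7,0,0.001,0,0,0,0,0.7])

```text
t: 22.9
tool_pos: [0.4747, 0.2802, 0.0089]
orientation: [-1.436, 0.75, -0.75]
force: [0.3, 0.4, 0.5]
opening: 0.079
```

```bash
python3 - <<'E'
from h import *
T['yellow']=(.4745,.280)
rel('yellow',.008)
E
```

```text
yellow t 22.9 world [-0.2 -0.2 -0.9] tool mm [ 0.   0.9 -0.3] in target axes [ 0.2  0.9 -0.2] rot deg [-0.07 48.82 -0.08] open 0.079 F [0.3 0.4 0.5]
```

>>> carry_out(motion=[0,0.0005,0,0,0,0,0.4,0,0,0,0,0,0,0.1,0,0,0,0,0,0,0.1,0,0,0,0,0,0,0.1,0,0,0,0,0,0,0.1])

```text
t: 23.4
tool_pos: [0.4763, 0.2808, 0.0109]
orientation: [-1.433, 0.748, -0.751]
force: [-0.5, -0.9, 0.5]
opening: 0.0589
```

>>> carry_out(motion=[0,-0.004,0,0,0,0,0.1,0,-0.015,0,0,0,0,0.1,0,-0.035,0,0,0,0,0.1,0,-0.04,0,0,0,0,0.1,0,-0.04,0,0,0,0,0.1])

```text
t: 23.9
tool_pos: [0.4711, 0.2782, 0.1453]
orientation: [-1.443, 0.755, -0.746]
force: [1.3, -0.8, -0.7]
opening: 0.0593
```

```bash
python3 - <<'E'
from h import *
rel('y',.115)
cv2.imwrite('pics/y3.png',imaging.read_camera('wrist'))
E
```

```text
y t 23.9 world [ 152.1 -252.4  -30.3] tool mm [294.1  29.8 -19.3] in target axes [208.4  30.3 208.4] rot deg [ 0.46 48.8   0.07] open 0.0593 F [ 1.3 -0.8 -0.7]
```

View pics/y3.png

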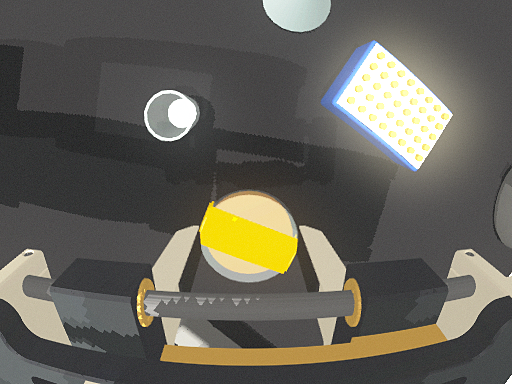

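>>> carry_out(motion=[0.015,-0.01,0,0.4,6,0,0.1,0.03,0,0,0,8.4,0,0.1,0.03,0,0.01,0,8.4,0,0.1,0.03,0,0.015,0,8.4,0,0.1,0.03,0,0.02,0,8.4,0,0.1])

```text
t: 24.45
tool_pos: [0.5645, 0.1636, 0.178]
orientation: [-1.135, 1.268, -1.279]
force: [-0.3, 0.1, -0.5]
opening: 0.0595
```

```bash
python3 - <<'E'
from h import *
rel('y',.115)
E
```

```text
y t 24.45 world [  58.8 -137.8  -63. ] tool mm [132.6  62.6  70.2] in target axes [119.6  63.   90.2] rot deg [-1.24  8.48 -0.97] open 0.0595 F [-0.3  0.1 -0.5]
```

>>> carry_out(motion=[0.03,0,0.02,-1.2,8.4,-0.9,0.1,0.03,0.003,0.022,0,0,0,0.1,0.027,0.003,0.02,0,0,0,0.1,0.015,0.003,0.012,0,0,0,0.1,0.006,0.003,0.004,0,0,0,0.1])

```text
t: 24.95
tool_pos: [0.624, 0.0337, 0.1732]
orientation: [-1.07, 1.387, -1.396]
force: [-0.1, -0.3, -1.0]
opening: 0.0592
```

>>> carry_out(motion=[0,0.003,0,0,0,0,0.1,0,0.003,0,0,0,0,0.1,0,0.003,0,0,0,0,0.1,0,0,0,0,0,0,0.1,0,0,0,0,0,0,0.1])

```text
t: 25.45
tool_pos: [0.623, 0.0368, 0.1645]
orientation: [-1.07, 1.386, -1.394]
force: [0.2, -0.2, -0.0]
opening: 0.059
```

```bash
python3 - <<'E'
from h import *
rel('y',.115)
cv2.imwrite('pics/y4.png',imaging.read_camera('wrist'))
cv2.imwrite('pics/y4s.png',imaging.read_camera('side'))
E
```

```text
y t 25.45 world [  0.2 -11.  -49.5] tool mm [10.8 49.5  2.5] in target axes [10.7 49.5  2.9] rot deg [-0.51 -0.48 -0.24] open 0.059 F [ 0.2 -0.2 -0. ]
```

View pics/y4.png

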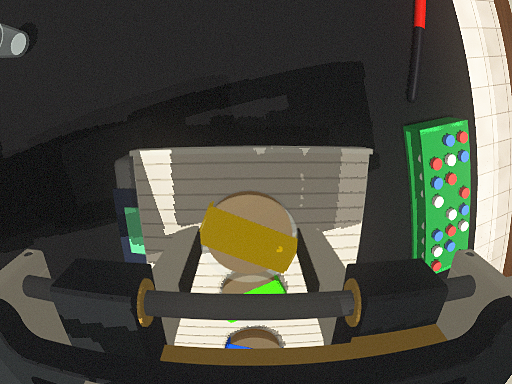

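View pics/y4s.png

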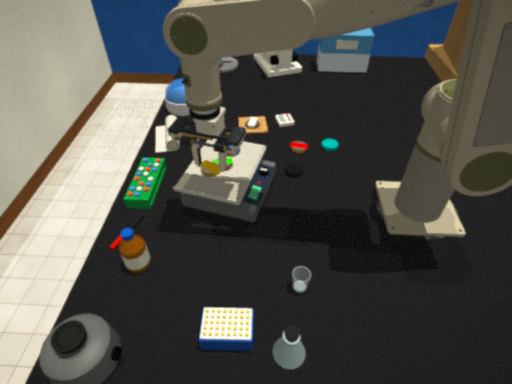

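>>> carry_out(motion=[0.006,0.006,0.002,-0.5,-0.5,-0.2,0.1,0.004,0.012,0.001,0,0,0,0.1,0,0.012,0,0,0,0,0.1,0,0.006,0,0,0,0,0.1,0,0.002,0,0,0,0,0.1])

```text
t: 26.05
tool_pos: [0.6234, 0.0252, 0.1227]
orientation: [-1.086, 1.386, -1.385]
force: [-0.3, 0.6, -0.6]
opening: 0.0594
```

```bash
python3 - <<'E'
from h import *
rel('y',.115)
E
```

```text
y t 26.05 world [-0.1  0.6 -7.7] tool mm [-0.5  7.7 -0.2] in target axes [-0.5  7.7 -0.2] rot deg [ 0.07  0.06 -0.  ] open 0.0594 F [-0.3  0.6 -0.6]
```

>>> carry_out(motion=[0,0.004,0,0,0,0,0.1,0,0.002,0,0,0,0,0.1,0,0.001,0,0,0,0,0.1,0,0.0005,0,0,0,0,0.1,0,0,0,0,0,0,0.1])

```text
t: 26.55
tool_pos: [0.6232, 0.0254, 0.1142]
orientation: [-1.086, 1.387, -1.384]
force: [0.5, -0.2, 0.5]
opening: 0.0589
```

```bash
python3 - <<'E'
from h import *
rel('y',.1145)
E
```

```text
y t 26.55 world [0.1 0.3 0.3] tool mm [-0.3 -0.3  0. ] in target axes [-0.3 -0.3  0. ] rot deg [ 0.1   0.06 -0.  ] open 0.0589 F [ 0.5 -0.2  0.5]
```

>>> carry_out(motion=[0,0.0008,0,0,0,0,0.1,0,0,0,0,0,0,0.1,0,0,0,0,0,0,0.7,0,0,0,0,0,0,0.7,0,0,0,0,0,0,0.7])

```text
t: 27.05
tool_pos: [0.6241, 0.0255, 0.1147]
orientation: [-1.084, 1.385, -1.385]
force: [0.4, -0.5, 0.7]
opening: 0.0773
```

>>> carry_out(motion=[0,-0.005,0,0,0,0,0.7,0,-0.03,0,0,0,0,0.7,0,-0.04,0,0,0,0,0.7,0,-0.02,0,0,0,0,0.7,0,0,0,0,0,0,0.7])

```text
t: 27.55
tool_pos: [0.6228, 0.0255, 0.2125]
orientation: [-1.087, 1.387, -1.384]
force: [1.3, -0.4, 0.9]
opening: 0.0789
```

```bash
python3 - <<'E'
from h import *
rel('red',.2)
E
```

```text
red t 27.55 world [-264.3 -309.1  -12.5] tool mm [ 363.4   13.  -182.6] in target axes [ 363.6   12.5 -182.2] rot deg [0.15 0.07 0.  ] open 0.0789 F [ 1.3 -0.4  0.9]
```

Now red: about 363 mm in x and −182 mm in z.

>>> carry_out(motion=[0.025,0,-0.0125,0,0,0,0.7,0.045,0,-0.0225,0,0,0,0.7,0.045,0,-0.0225,0,0,0,0.7,0.045,0,-0.0225,0,0,0,0.7,0.045,0,-0.0225,0,0,0,0.7])

```text
t: 28.05
tool_pos: [0.4741, -0.1466, 0.208]
orientation: [-1.091, 1.382, -1.376]
force: [-0.1, -0.8, 0.2]
opening: 0.079
```

```bash
python3 - <<'E'
from h import *
rel('red',.06)
E
```

```text
red t 28.05 world [-115.6 -137.  -148. ] tool mm [160.2 148.  -80.4] in target axes [160.8 148.  -79.2] rot deg [ 0.2   0.58 -0.09] open 0.079 F [-0.1 -0.8  0.2]
```

>>> carry_out(motion=[0.045,0,-0.0225,0.2,0.6,0,0.7,0.045,0.01,-0.0225,0,0,0,0.7,0.03,0.03,-0.017,0,0,0,0.7,0.015,0.04,-0.008,0,0,0,0.7,0.005,0.03,-0.003,0,0,0,0.7])

```text
t: 28.55
tool_pos: [0.3668, -0.2698, 0.096]
orientation: [-1.08, 1.383, -1.396]
force: [-0.1, -1.0, 0.9]
opening: 0.0795
```

>>> carry_out(motion=[0,0.008,0,0,0,0,0.7,0,0.002,0,0,0,0,0.7,0,0,0,0,0,0,0.7,0,0,0,0,0,0,0.7,0,0,0,0,0,0,0.7])

```text
t: 29.05
tool_pos: [0.3651, -0.2675, 0.0826]
orientation: [-1.08, 1.389, -1.391]
force: [0.2, 0.7, 0.0]
opening: 0.0789
```

```bash
python3 - <<'E'
from h import *
rel('red',.008);dish('red',0,'pics/r1.png')
E
```

```text
red t 29.05 world [ -6.6 -16.1 -74.6] tool mm [17.2 74.6 -2.5] in target axes [17.2 74.6 -2.5] rot deg [-0.06 -0.35  0.02] open 0.0789 F [0.2 0.7 0. ]
red wrist fit [ 0.3568 -0.2869] 0.034 prior (0.3585, -0.2836)
```

View pics/r1.png

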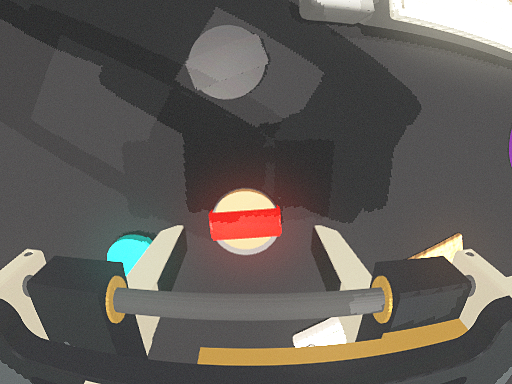

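Red is at (246,222) between the fingers, with turquoise at (130,255) outside the left one. Descend.

>>> carry_out(motion=[0.01,0.015,-0.002,0,0,0,0.7,0.007,0.024,-0.001,0,0,0,0.7,0.002,0.018,0,0,0,0,0.7,0,0.006,0,0,0,0,0.7,0,0.002,0,0,0,0,0.7])

```text
t: 29.65
tool_pos: [0.3619, -0.2885, 0.021]
orientation: [-1.08, 1.378, -1.398]
force: [0.1, 0.5, -0.2]
opening: 0.0789
```

```bash
python3 - <<'E'
from h import *
T['red']=(.357,-.286)
rel('red',.009)
E
```

```text
red t 29.65 world [ -4.9   2.5 -12. ] tool mm [-1.3 11.9 -5.5] in target axes [-1.2 12.  -5.4] rot deg [-0.59 -0.2   0.32] open 0.0789 F [ 0.1  0.5 -0.2]
```

>>> carry_out(motion=[-0.001,0.004,-0.004,-0.5,-0.2,0.3,0.7,0,0.004,-0.001,0,0,0,0.7,0,0.003,0,0,0,0,0.7,0,0.001,0,0,0,0,0.7,0,0,0,0,0,0,0.5])

```text
t: 30.15
tool_pos: [0.3587, -0.287, 0.0107]
orientation: [-1.084, 1.381, -1.388]
force: [0.4, 0.3, -0.0]
opening: 0.0749
```

```bash
python3 - <<'E'
from h import *
T['red']=(.357,-.286)
rel('red',.009)
E
```

```text
red t 30.15 world [-1.7  1.  -1.7] tool mm [-0.6  1.7 -1.9] in target axes [-0.6  1.7 -1.9] rot deg [-0.23  0.07  0.09] open 0.0749 F [ 0.4  0.3 -0. ]
```

>>> carry_out(motion=[0,0.0015,-0.0015,0,0,0,0.4,0,0,0,0,0,0,0.1,0,0,0,0,0,0,0.1,0,0,0,0,0,0,0.1,0,0,0,0,0,0,0.1])

```text
t: 30.65
tool_pos: [0.3574, -0.2869, 0.0096]
orientation: [-1.084, 1.38, -1.389]
force: [0.0, 0.4, 0.2]
opening: 0.059
```

>>> carry_out(motion=[0,-0.004,0,0,0,0,0.1,0,-0.015,0,0,0,0,0.1,0,-0.035,0,0,0,0,0.1,0,-0.045,0,0,0,0,0.1,0,-0.045,0,0,0,0,0.1])

```text
t: 31.15
tool_pos: [0.3523, -0.2819, 0.1508]
orientation: [-1.086, 1.395, -1.375]
force: [0.7, -1.0, -0.9]
opening: 0.0592
```

>>> carry_out(motion=[0,-0.03,0,0,0,0,0.1,0,0,0,0,0,0,0.1,0,0,0,0,0,0,0.1,0,0,0,0,0,0,0.1,0,0,0,0,0,0,0.1])

```text
t: 31.65
tool_pos: [0.3546, -0.2842, 0.1885]
orientation: [-1.084, 1.386, -1.384]
force: [-0.2, 0.3, 0.1]
opening: 0.0593
```

```bash
python3 - <<'E'
from h import *
rel('r',.14)
cv2.imwrite('pics/r2.png',imaging.read_camera('wrist'))
# placed dishes on mat in scene, now the view is clear
m=imaging.camera_model('scene');im=imaging.read_camera('scene')
for n,k in(('green','g'),('blue','b'),('yellow','y'),('white','cork')):
    for l in models.outline_of('scene',n+'_dish'):
        z=.008 if n=='white' else .104
        g=proj(m,[[*T[k],z+.008]])[0]
        if np.hypot(*(l['pixel']-g))<25:
            x,f=fit([(m,l['pixels'])],lambda p:cyl(p[0],p[1],z,.03,.016,.0275),T[k]); print(n,x.round(4),round(f,3),'target',np.round(T[k],4))
cv2.imwrite('pics/r2s.png',cv2.resize(im,(800,600)))
E
```

```text
r t 31.65 world [250.4 236.2 -48.5] tool mm [-289.2   48.8  186.6] in target axes [-289.5   48.5  186.3] rot deg [ 0.01  0.07 -0.05] open 0.0593 F [-0.2  0.3  0.1]
green [ 0.6053 -0.0454] 0.06 target [ 0.605 -0.048]
blue [ 0.5886 -0.1196] 0.061 target [ 0.5867 -0.1218]
yellow [0.6246 0.0298] 0.055 target [0.6233 0.0258]
```

View pics/r2.png

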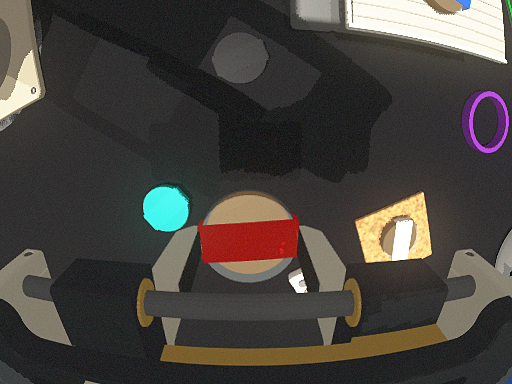

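View pics/r2s.png

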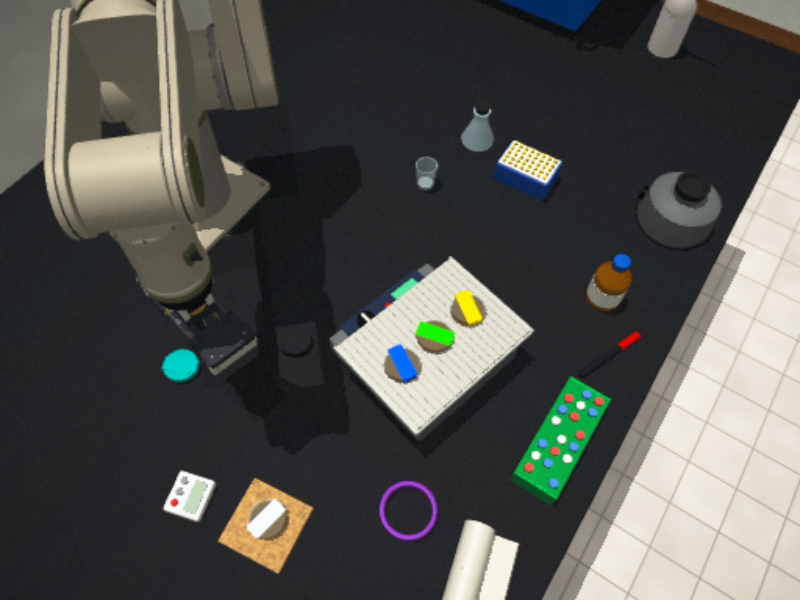

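The placed dishes form a straight row: blue (402,364), green (435,336), yellow (468,308). Scene fits give spacings of about 76–77 mm. White is central on the cork at (267,519). Now red onto green.

>>> carry_out(motion=[-0.02,0,0.013,0,0,0,0.1,-0.035,0,0.0225,0,0,0,0.1,-0.042,0,0.027,0,0,0,0.1,-0.042,0,0.027,0,0,0,0.1,-0.042,0,0.027,0,0,0,0.1])

```text
t: 32.45
tool_pos: [0.5122, -0.1379, 0.1886]
orientation: [-1.08, 1.392, -1.395]
force: [0.1, 0.2, 0.0]
opening: 0.0597
```

```bash
python3 - <<'E'
from h import *
rel('r',.14)
E
```

```text
r t 32.45 world [ 92.8  89.9 -48.6] tool mm [-110.4   48.4   67.3] in target axes [-109.6   48.6   68.4] rot deg [-0.02 -0.56  0.11] open 0.0597 F [0.1 0.2 0. ]
```

>>> carry_out(motion=[-0.033,0,0.021,0,-0.5,0,0.1,-0.033,0,0.021,0,0,0,0.1,-0.022,0,0.014,0,0,0,0.1,-0.012,0,0.007,0,0,0,0.1,-0.004,0,0.002,0,0,0,0.1])

```text
t: 32.95
tool_pos: [0.6062, -0.0437, 0.1863]
orientation: [-1.089, 1.383, -1.382]
force: [0.5, 0.2, -0.1]
opening: 0.0589
```

>>> carry_out(motion=[0,0.003,0,0,0,0,0.1,0,0.003,0,0,0,0,0.1,0,0.002,0,0,0,0,0.1,0,0,0,0,0,0,0.1,0,0,0,0,0,0,0.1])

```text
t: 33.45
tool_pos: [0.6037, -0.0473, 0.1771]
orientation: [-1.09, 1.386, -1.384]
force: [0.4, 0.0, -0.5]
opening: 0.0589
```

```bash
python3 - <<'E'
from h import *
rel('r',.14)
E
```

```text
r t 33.45 world [  1.3  -0.7 -37.1] tool mm [ 0.2 37.1  1.5] in target axes [ 0.3 37.1  1.4] rot deg [0.18 0.12 0.15] open 0.0589 F [ 0.4  0.  -0.5]
```

>>> carry_out(motion=[0,0.007,0.001,0.2,0,0.1,0.1,0,0.011,0,0,0,0,0.1,0,0.01,0,0,0,0,0.1,0,0.005,0,0,0,0,0.1,0,0.002,0,0,0,0,0.1])

```text
t: 33.95
tool_pos: [0.6043, -0.0485, 0.139]
orientation: [-1.085, 1.385, -1.386]
force: [0.1, 0.3, 0.2]
opening: 0.0593
```

```bash
python3 - <<'E'
from h import *
rel('r',.13)
cv2.imwrite('pics/r3.png',imaging.read_camera('side'))
E
```

```text
r t 33.95 world [ 0.7  0.5 -9. ] tool mm [-0.7  9.   0.6] in target axes [-0.7  9.   0.6] rot deg [-0.04  0.05  0.04] open 0.0593 F [0.1 0.3 0.2]
```

>>> carry_out(motion=[-0.0005,0.004,0,0,0,0,0.1,0,0.002,0,0,0,0,0.1,0,0.0015,0,0,0,0,0.1,0,0.001,0,0,0,0,0.1,0,0,0,0,0,0,0.1])

```text
t: 34.5
tool_pos: [0.6047, -0.0478, 0.1301]
orientation: [-1.085, 1.384, -1.386]
force: [-0.0, 0.3, -0.5]
opening: 0.0587
```

```bash
python3 - <<'E'
from h import *
rel('r',.1296)
E
```

```text
r t 34.5 world [ 0.3 -0.2 -0.5] tool mm [0.2 0.5 0.3] in target axes [0.2 0.5 0.3] rot deg [-0.06  0.07  0.04] open 0.0587 F [-0.   0.3 -0.5]
```

>>> carry_out(motion=[0,0.0005,0,0,0,0,0.1,0,0,0,0,0,0,0.7,0,0,0,0,0,0,0.7,0,0,0,0,0,0,0.7,0,0,0,0,0,0,0.7])

```text
t: 35.0
tool_pos: [0.6054, -0.0479, 0.1307]
orientation: [-1.084, 1.382, -1.387]
force: [0.8, 0.8, 0.4]
opening: 0.079
```

>>> carry_out(motion=[0,-0.005,0,0,0,0,0.7,0,-0.03,0,0,0,0,0.7,0,-0.04,0,0,0,0,0.7,0,-0.04,0,0,0,0,0.7,0,-0.02,0,0,0,0,0.7])

```text
t: 35.5
tool_pos: [0.602, -0.0472, 0.266]
orientation: [-1.09, 1.39, -1.382]
force: [0.6, -0.4, -0.4]
opening: 0.0792
```

>>> carry_out(motion=[0,0,-0.03,0,0,0,0.7,0,0,-0.045,0,0,0,0.7,0,0,-0.045,0,0,0,0.7,0,0,-0.045,0,0,0,0.7,0,0,-0.03,0,0,0,0.7])

```text
t: 36.0
tool_pos: [0.4119, -0.0006, 0.2726]
orientation: [-1.082, 1.383, -1.389]
force: [0.9, 0.3, 0.7]
opening: 0.0789
```

```bash
python3 - <<'E'
from h import *
T['red']=T['r']
print(robot.read_state()['tool_pos'],robot.read_state()['t'])
for c in('scene','side'):
  m=imaging.camera_model(c);im=imaging.read_camera(c);cv2.imwrite(f'pics/f_{c}.png',cv2.resize(im,(800,600)))
  for n,k,z in(('red','g',.12),('green','g',.104),('blue','b',.104),('yellow','y',.104),('white','cork',.008)):
    for l in models.outline_of(c,n+'_dish'):
        g=proj(m,[[*T[k],z+.008]])[0]
        if np.hypot(*(l['pixel']-g))<25:
            x,f=fit([(m,l['pixels'])],lambda p:cyl(p[0],p[1],z,.03,.016,.0275),T[k]); print(c,n,x.round(4),round(f,3),'target',np.round(T[k],4))
  for n,x0,rr,h in(('beaker',(.37,.297),.023,.058),('tape_roll',(.7141,-.2848),.046,.019)):
    for l in models.outline_of(c,n)[:1]:
        print(c,n,'pix',np.round(l['pixel']))
im=cv2.imread('pics/f_scene.png')[240:540,210:560]; cv2.imwrite('pics/f_crop.png',cv2.resize(im,(700,600)))
E
```

```text
[ 0.41191335 -0.00057012  0.27264593] 36.0
scene red [ 0.6056 -0.0452] 0.069 target [ 0.605 -0.048]
scene green [ 0.6068 -0.0504] 3.566 target [ 0.605 -0.048]
scene blue [ 0.5883 -0.12  ] 0.139 target [ 0.5867 -0.1218]
scene yellow [0.6243 0.0294] 0.059 target [0.6233 0.0258]
scene white [ 0.5377 -0.4221] 0.053 target [ 0.5393 -0.4277]
scene beaker pix [271. 111.]
scene tape_roll pix [272. 316.]
side red [ 0.6059 -0.0499] 0.105 target [ 0.605 -0.048]
side blue [ 0.5889 -0.1252] 0.361 target [ 0.5867 -0.1218]
side blue [ 1.4555 -1.7818] 1.0 target [ 0.5867 -0.1218]
side yellow [0.6247 0.0243] 0.149 target [0.6233 0.0258]
side white [ 0.54   -0.4268] 0.018 target [ 0.5393 -0.4277]
side beaker pix [254. 123.]
side tape_roll pix [201. 140.]
```

View pics/f_crop.png

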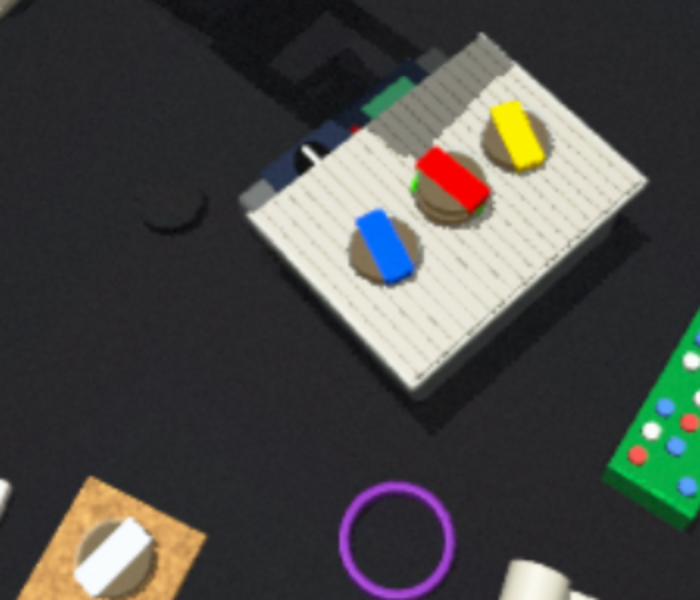

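View pics/f_side.png

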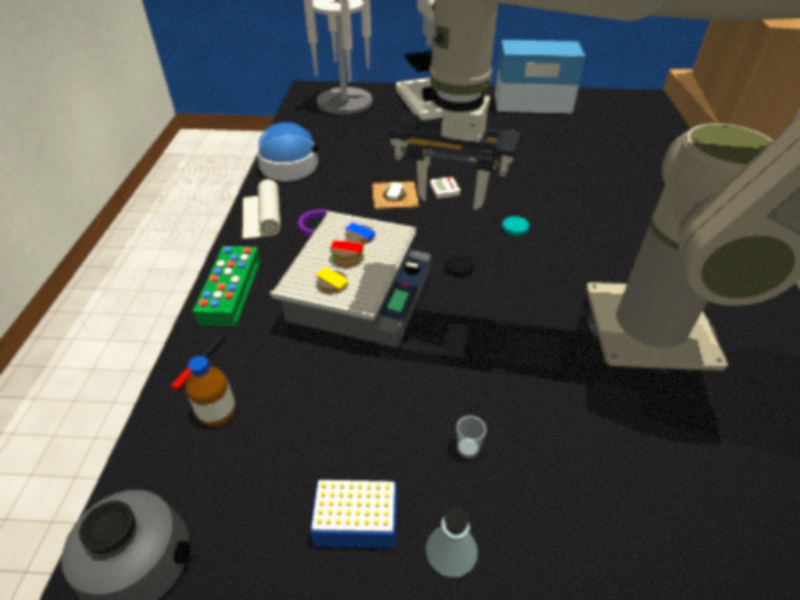

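Everything is in place, the arm is clear, and the beaker and tape roll are where they stood. I'll let it settle and hand in.

>>> carry_out(motion=[0,0,0,0,0,0,0.7,0,0,0,0,0,0,0.7,0,0,0,0,0,0,0.7,0,0,0,0,0,0,0.7,0,0,0,0,0,0,0.7])

```text
t: 37.3
tool_pos: [0.414, -0.0011, 0.272]
orientation: [-1.082, 1.384, -1.388]
force: [0.3, 0.9, -0.8]
opening: 0.0791
```

```bash
python3 -c "
from plant import robot
print(robot.close_job())"
```

```text
the job is handed in; nothing more can be done
None
```

The shaker is loaded and the job was handed in at about 37 s of the 112 s. Green is in the middle of the mat with red stacked on it, yellow to its left, blue to its right, and white on the cork pad. The turquoise and black look-alikes were not touched.

| Check (last measurement) | Result | Limit |
|---|---|---|
| Green from the mat's middle | about 3 mm (measured before red covered it) | 15 mm |
| Red from green | under 1 mm | 10 mm |
| Yellow and blue from green | about 76–77 mm, in a straight row | 62.5–92 mm |
| White from the cork's middle | 1–6 mm, depending on the camera | 15 mm |

The beaker and the tape roll looked unmoved in the final pictures; I did not refit their positions.

Checks that failed or disagreed:
- **Fingertips:** they stood at about the measured TCP, not 19 mm ahead of it. My first close on the white dish passed over it, so I gripped every dish at a TCP height of 7–11 mm.
- **Cameras:** the scene and side cameras differ by about 5 mm in y, well inside the tolerances.
- **Networks:** in the last pictures, green (hidden under red) and the side view of blue gave no usable fit. The network's side-view report for the beaker was also off it. For these I relied on the pictures themselves and on earlier fits.

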